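# Build up a felt wheel pack on a keyed arbor and rack it

### The job

Make up the polishing wheel pack: with the arbor still clamped in the vise, put every felt wheel lying on the bench onto its keyed shaft, turning and pressing each one until it drops over the keys and goes fully home, and then put the steel end flange on top in the same way. After that pull the vise jaw open, lift the finished pack out and lower it gently into the empty pocket of the arbor rack, leaving the spare arbor and the other things on the bench where they are.

Things in the scene. Friction and masses are not known exactly. Their poses are not given: they have to be found in the camera images.
- arbor: steel wheel arbor, loose, 0.5 kg, 129 mm tall, upright in the vise at the start. From the bottom: square shank 36 x 36 x 45 mm (sides along its x and y), standing on the vise bed between the jaws; back flange 56 mm in diameter, 8 mm thick; shaft 20 mm in diameter. Origin: centre of the shank's underside, z up the shaft, x along the two keys
- arbor_seat (a point): on the arbor's axis, top of the back flange, 53 mm above the arbor's origin: here the first wheel sits
- arbor_keytop (a point): on the arbor's axis at the top of its two keys, 105 mm above the origin. The keys, on two sides of the shaft, run up from the back flange along the arbor's x axis, 6 mm wide, 31 mm across both. A wheel not in line with them stops on their tops; within about 0.08 rad and 1.5 mm of true it goes down
- arbor_nose (a point): top end of the arbor, 129 mm above its origin, with a 2.5 mm chamfer. Between the key tops and here the shaft is a plain round nose, 20 mm in diameter and 24 mm long, free to grip even with a full pack
- wheel0: felt polishing wheel with a steel bush, lying flat, both sides alike: 66 mm in diameter, 14 mm thick, about 70 g, firm round rim. Bore 23 mm with two keyways 9 mm wide facing each other, 36 mm across both, along the wheel's own x axis. Origin: centre of the underside, z the wheel's axis. Two or three of the three wheels are there; an absent one reads None
- wheel1: felt polishing wheel with a steel bush, lying flat, both sides alike: 66 mm in diameter, 14 mm thick, about 70 g, firm round rim. Bore 23 mm with two keyways 9 mm wide facing each other, 36 mm across both, along the wheel's own x axis. Origin: centre of the underside, z the wheel's axis. Two or three of the three wheels are there; an absent one reads None
- wheel2: felt polishing wheel with a steel bush, lying flat, both sides alike: 66 mm in diameter, 14 mm thick, about 70 g, firm round rim. Bore 23 mm with two keyways 9 mm wide facing each other, 36 mm across both, along the wheel's own x axis. Origin: centre of the underside, z the wheel's axis. Two or three of the three wheels are there; an absent one reads None
- end_flange: plain steel end flange, lying flat: 60 mm in diameter, 10 mm thick, 100 g, the same 23 mm bore and two 9 mm keyways along its own x axis. Origin: centre of the underside, z its axis. It goes on last, on top of the wheels
- vise: cast-iron quick-action vise fixed to the bench. Origin: on the bench, under the middle of the closed jaws; its x axis points from the sliding jaw to the fixed jaw. The bed on which the shank stands is 22 mm above the bench, the jaws are 90 mm wide and their tops 62 mm high; the base reaches 125 mm from the origin on the sliding side, 85 mm on the other, and is 100 mm wide
- vise_jaw (a joint): opening of the sliding jaw in m: 0 shut on the shank, 0.045 fully open. It slides along the vise's -x; friction of about 14 N holds it wherever it is left, and it needs no turning to be released
- jaw_knob (a point): middle of the black pull knob on the end of the sliding jaw's spindle, moving with the jaw: 36 mm in diameter, 28 mm long along the vise's x axis, 42 mm above the bench, 166 mm from the vise's origin when shut; can be gripped across from above
- rack: fixed wooden arbor rack 110 (x) x 200 (y) x 55 mm high with two square pockets right through, 44 x 44 mm, sides along the rack's x and y, 100 mm apart along y. One pocket holds a spare arbor, the other is empty. An arbor's shank hangs in the pocket and its back flange rests on the rack's top, so its origin is then 10 mm above the bench. Origin: centre of the underside
- rack_pocket0 (a point): centre of the mouth of the pocket on the rack's -y side, 55 mm above the bench
- rack_pocket1 (a point): centre of the mouth of the pocket on the rack's +y side, 55 mm above the bench
- spare0: spare arbor of the same size carrying a dark bristle wheel 62 mm across, standing in a rack pocket; None when it is not there. Leave it in the rack
- spare1: spare arbor of the same size carrying a yellow muslin cone 44 mm across, standing in a rack pocket; None when it is not there. Leave it in the rack
- rouge_bar: loose bar of red-brown polishing compound, 42 x 100 x 30 mm; clutter, leave it alone
- tripoli_bar: loose bar of grey-brown polishing compound, 45 x 85 x 32 mm; clutter, leave it alone
- jar: amber glass jar with a steel lid, 66 mm across, 85 mm high; clutter, leave it alone
- tin: flat steel tin, 90 mm across, 65 mm high; clutter, leave it alone
- bench_brush: bench brush lying down, wooden handle, about 210 mm long, 30 mm high; clutter, leave it alone
- buff: loose yellow muslin buff lying flat, 120 mm across, 18 mm thick, no keyways; not one of the felt wheels; clutter, leave it alone
- wrench: open-ended wrench lying flat, 170 mm long; clutter, leave it alone

How it is judged:
On the way, in this order (a step that is already met when the one before it is completed fails the run):
1. every felt wheel is fully home on the arbor, which is still held in the shut vise (x of wheel0 in the frame of arbor between -0.004 and 0.004 m and y of wheel0 in the frame of arbor between -0.004 and 0.004 m and z of wheel0 in the frame of arbor between 0.05 and 0.0835 m and angle between the z axis of each of wheel0, wheel1, wheel2 and the z axis of arbor, either way round below 0.08 rad and x of wheel1 in the frame of arbor between -0.004 and 0.004 m and y of wheel1 in the frame of arbor between -0.004 and 0.004 m and z of wheel1 in the frame of arbor between 0.05 and 0.0835 m and x of wheel2 in the frame of arbor between -0.004 and 0.004 m and y of wheel2 in the frame of arbor between -0.004 and 0.004 m and z of wheel2 in the frame of arbor between 0.05 and 0.0835 m and value of joint vise_jaw below 0.006 m and distance between arbor and vise below 0.034 m), for 0.2 s.
2. the end flange is fully home on top of the wheels, the arbor still held in the shut vise (all of step 1 and x of end_flange in the frame of arbor between -0.004 and 0.004 m and y of end_flange in the frame of arbor between -0.004 and 0.004 m and z of end_flange in the frame of arbor between 0.05 and 0.0975 m and angle between the z axis of end_flange and the z axis of arbor, either way round below 0.08 rad and z of end_flange in the frame of wheel0 above 0.008 m and z of end_flange in the frame of wheel1 above 0.008 m and z of end_flange in the frame of wheel2 above 0.008 m), for 0.2 s.
3. the vise jaw is open by 15 mm or more (value of joint vise_jaw above 0.015 m), for 0.2 s.
4. the pack stands in the empty rack pocket (angle between arbor's own z axis and vertical below 0.08 rad and height (world z) of arbor below 0.014 m and linear speed of arbor below 0.03 m/s and (horizontal distance between arbor and rack_pocket0 below 0.009 m or horizontal distance between arbor and rack_pocket1 below 0.009 m)), for 0.2 s.
At the end, for the whole second after the job is handed in: The arbor stands at rest and upright (within 0.08 rad) in a rack pocket, within 9 mm of its middle, with its flange down on the rack (origin below 14 mm); every felt wheel and then the end flange on top of them are on its shaft, fully down over the keys (all of step 4 and x of wheel0 in the frame of arbor between -0.004 and 0.004 m and y of wheel0 in the frame of arbor between -0.004 and 0.004 m and z of wheel0 in the frame of arbor between 0.05 and 0.0835 m and angle between the z axis of each of wheel0, wheel1, wheel2, end_flange and the z axis of arbor, either way round below 0.08 rad and x of wheel1 in the frame of arbor between -0.004 and 0.004 m and y of wheel1 in the frame of arbor between -0.004 and 0.004 m and z of wheel1 in the frame of arbor between 0.05 and 0.0835 m and x of wheel2 in the frame of arbor between -0.004 and 0.004 m and y of wheel2 in the frame of arbor between -0.004 and 0.004 m and z of wheel2 in the frame of arbor between 0.05 and 0.0835 m and x of end_flange in the frame of arbor between -0.004 and 0.004 m and y of end_flange in the frame of arbor between -0.004 and 0.004 m and z of end_flange in the frame of arbor between 0.05 and 0.0975 m and z of end_flange in the frame of wheel0 above 0.008 m and z of end_flange in the frame of wheel1 above 0.008 m and z of end_flange in the frame of wheel2 above 0.008 m); the robot touches nothing.
It fails at once if a bystander on the bench is moved more than 50 mm, or the spare arbor more than 30 mm (distance of any of rouge_bar, tripoli_bar, jar, tin, bench_brush, buff, wrench from where it was at the start of the episode above 0.05 m or distance of any of spare0, spare1 from where it was at the start of the episode above 0.03 m).
It fails at once if the arbor is dropped or jammed hard on the rack (over 80 N) (contact force between arbor and rack above 80 N).
Of wheel0, wheel1, wheel2 only 2 to 3 are there at a start; the rules pass over those that are not, and their reading is None.
Of spare0, spare1 only 1 to 1 are there at a start; the rules pass over those that are not, and their reading is None.
At some moment in a run one of wheel0, wheel1, wheel2, end_flange may be knocked a few centimetres aside while the robot is not near it.
It also fails if it takes over 210 s, if anything falls off the work surface, if the arm or the gripper's body presses on something with over 40 N, if the wrist force passes 120 N, or if a joint passes its speed limit or range.

### The arm

A 6-joint arm with a two-finger parallel gripper is mounted at the origin on the work surface. World frame = base frame: x ahead of the robot, y to its left, z up, the work surface at z = 0. Lengths are in m, angles in rad, forces in N, time in s.
With the tool pointing down it reaches from about 0.4 to 0.825 m from the base axis. Payload 7 kg.
Tool frame: the origin (TCP) lies at the very end of the fingers, on their centre line; the grasp point (between the pads) lies arm.hold_point_z behind it (arm.hold_point_z is the distance from the TCP to the grasp point, in m); z points along the fingers, y is the line along which they close (so a half turn about z gives the same grasp; the last joint's range is limited). The gripper opens to 88 mm and grips with 3 to 60 N. Pads are 19 mm wide; open, the fingers measure 130 mm over their backs; the gripper's body (78 mm by 193 mm) begins 47 mm behind the grasp point.
Start: joints at [1.409, 0.359, 0.012, 0, -1.224, -0.288], TCP at [0.293, 0.608, 0.227] pointing down, gripper open.
Joint ranges: [-3.07, 3.07], [-1.43, 2.12], [-1.02, 1.25], [-3.03, 1.67], [-3.05, -0], [-3.03, 3.03]. Speed limits (rad/s): [2.39, 2.39, 3.01, 3.14, 3.14, 3.14].

### API

Orientations are given as [roll, pitch, yaw] about the fixed x, y, z axes, in that order (R = Rz(yaw) Ry(pitch) Rx(roll)).
In Python, from station import arm gives the robot as it stands.
- The arm moves only by the tool inch_along, called after "Request:" as name(argument=value, ...) on one line, values as JSON. Schema: {"type":"object","properties":{"offsets":{"type":"array","items":{"type":"number"},"minItems":5,"maxItems":100},"clamp_n":{"type":"number"},"only":{"type":"string"},"quiet":{"type":"boolean"},"lines":{"type":"string"}},"required":["offsets"],"additionalProperties":false}. offsets is one flat list of numbers that holds 1 to 20 rows one after another, with no inner brackets; each row has 5 numbers: the finger opening in m, then dx, dy, dz in units of 20 mm, then a turn about the tool's z in rad; each row is the pose to reach, as a shift and turn from the pose commanded when the call began, along the tool's axes at that moment; what a row does not reach only later rows make up. A row lasts 1/12 s, in which the tool goes at most 0.0417 m and 0.125 rad, less where a joint would pass 70% of its speed; a pose out of reach is approached as far as the arm can. The fingers move at their own pace and stop on an object; clamp_n is the grip in N (left out, the last holds). Time passes only in rows, so rows that do not move let the fingers close. The tool returns the time, the measured TCP pose, the force, the opening and the grip force at its end. only (a regular expression) keeps the lines of the reply that match it, lines (a string "A,B") keeps lines A to B, and quiet returns only ok. Input that does not fit is refused with a message, and nothing moves.
- arm.get_state(): the state, without advancing time (a new reading comes with each control period).
- arm.grab_frame(name): name is "scene" or "side" or "wrist"; returns the picture (384x512x3 uint8, red, green, blue); there is no depth.
- arm.camera_params(name): a dict with "fx", "fy", "cx", "cy" (pixels), "T" (4x4, takes a point from camera to world coordinates); the wrist camera has in their place "hand_eye" (4x4, takes a point from camera to tool coordinates, whose origin is the TCP and whose axes are the flange's). Camera axes: x right, y down, z forward; pixel columns grow to the right and rows downward; lengths in m; the calibration is good to about 2 mm. A picture is of the moment at which its call begins: read the wrist's pose just before it. camera_params takes no time and is no camera call.
- arm.job_done(): hands the job in; it is judged then, once.
The state is a dict: "t": time; "q": joint angles; "qd": joint speeds; "joint_efforts": joint torques, N m; "eef_pos": TCP position; "ee_rot": TCP orientation; "force": force on the tool from outside, world axes, zero at the start; "moment": the same for the moment, N m; "width": finger opening in m; "gripper_force": force on a finger pad.
Only numpy, scipy, OpenCV 4.12 (cv2) and the standard library are available. Lean on these libraries where they do the work, as an engineer would, in place of code of your own. Each camera call takes 0.05 s, during which the arm holds its last target. There are 200 camera calls.

## Working session

There is one attempt and no reset: what is moved stays moved. The work goes in short steps, Python scripts to look and compute and a tool call to move; the robot and the scene stay as the last step left them, time stands still between calls to the robot, and variables do not carry over. Pictures are saved under pics/ and viewed, at most 14 in all, crops included, and the job is handed in when it is done.

```bash
ls; mkdir -p pics
```

Run:
```python
from station import arm
import cv2,numpy as np
s=arm.get_state();print(s, arm.hold_point_z)
for n in("scene","side","wrist"):
    cv2.imwrite(f"pics/{n}0.png",arm.grab_frame(n)[:,:,::-1]); p=arm.camera_params(n);print(n,{k:np.round(v,4).tolist() for k,v in p.items()})
```

```text
pics
station.py
{'t': 0.0, 'q': array([ 1.40908738e+00,  3.59428485e-01,  1.11060434e-02, -3.53317492e-04,
       -1.22410225e+00, -2.88140651e-01]), 'qd': array([ 0.00091835, -0.00056663, -0.0001006 ,  0.00087532,  0.00126644,
        0.0003617 ]), 'joint_efforts': array([-3.52921438e-05, -5.82721317e+01,  2.93046409e+01,  6.99689627e+00,
        6.71296104e-03, -1.71416482e-04]), 'eef_pos': array([0.29330003, 0.60742888, 0.22561575]), 'ee_rot': array([ 3.13993703e+00, -1.44329049e-04, -4.49969801e-01]), 'force': array([0.85103871, 0.41961736, 0.24408114]), 'moment': array([ 0.03666376, -0.00832151, -0.00031773]), 'gripper_force': 0.0, 'width': 0.08764125373193868} 0.0188
scene {'fx': 354.6347, 'fy': 354.6347, 'cx': 249.5889, 'cy': 195.4187, 'T': [[-0.279, 0.7555, -0.5928, 1.1799], [0.9602, 0.2122, -0.1815, 0.2126], [-0.0114, -0.6198, -0.7847, 0.9199], [0.0, 0.0, 0.0, 1.0]]}
side {'fx': 356.0485, 'fy': 356.0485, 'cx': 259.8734, 'cy': 190.1157, 'T': [[0.8924, -0.2773, 0.3559, 0.2193], [-0.4512, -0.5454, 0.7064, -0.7141], [-0.0018, -0.791, -0.6118, 0.7403], [0.0, 0.0, 0.0, 1.0]]}
wrist {'fx': 334.1699, 'fy': 334.1699, 'cx': 246.4499, 'cy': 192.432, 'hand_eye': [[0.0003, -0.9672, -0.2541, 0.068], [1.0, 0.0002, 0.0004, -0.0004], [-0.0003, -0.2541, 0.9672, -0.1585], [0.0, 0.0, 0.0, 1.0]]}
```
```bash
python3 -c "
import cv2,numpy as np
a=cv2.imread('pics/scene0.png');b=cv2.imread('pics/side0.png')
cv2.imwrite('pics/s1.png',cv2.resize(a,(800,600),interpolation=2));cv2.imwrite('pics/s2.png',cv2.resize(b,(800,600),interpolation=2))"
```

View pics/s1.png

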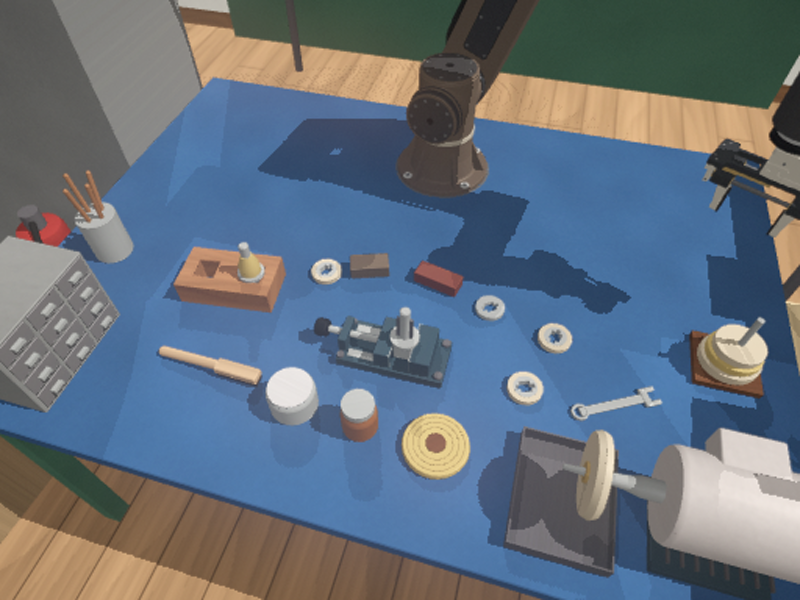

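View pics/s2.png

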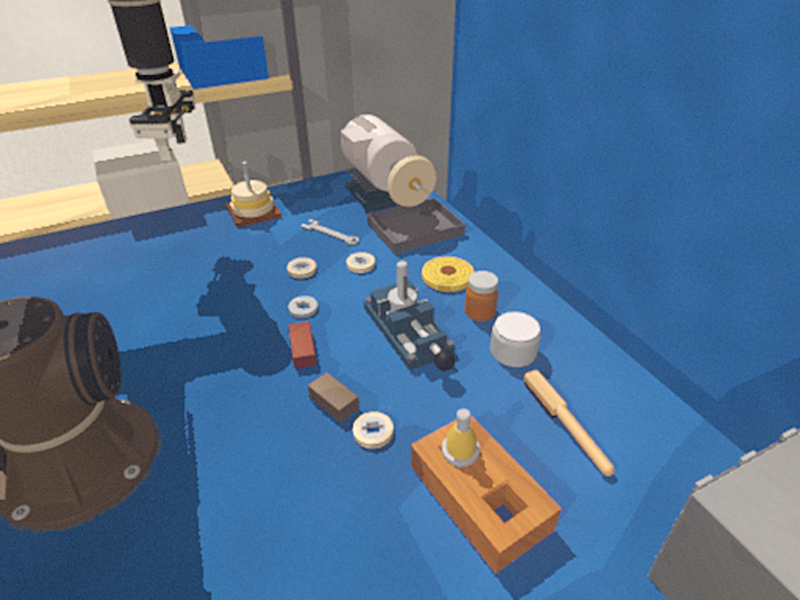

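The scene view (800x600) shows three felt wheels at (326,271), (555,338) and (525,388), and the end flange at (490,307). The arbor nose is at (404,312), the knob at (323,326) and the empty rack pocket at (210,268). spare1 is in the other pocket.

Create h.py:
```python
from station import arm
import cv2,numpy as np
from scipy.spatial.transform import Rotation as R
def camT(n,s=None):
    p=arm.camera_params(n)
    if n!="wrist": return p,p["T"]
    s=s or arm.get_state(); T=np.eye(4);T[:3,:3]=R.from_euler('xyz',s["ee_rot"]).as_matrix();T[:3,3]=s["eef_pos"]
    return p,T@p["hand_eye"]
def cast(p,T,uv,z):
    uv=np.atleast_2d(uv).astype(float)
    d=np.c_[(uv[:,0]-p["cx"])/p["fx"],(uv[:,1]-p["cy"])/p["fy"],np.ones(len(uv))]@T[:3,:3].T
    return T[:3,3]+d*((z-T[2,3])/d[:,2])[:,None]
def proj(p,T,X):
    c=(np.atleast_2d(X)-T[:3,3])@T[:3,:3]
    return np.c_[c[:,0]/c[:,2]*p["fx"]+p["cx"],c[:,1]/c[:,2]*p["fy"]+p["cy"]]
def snap(name,n="wrist"):
    s=arm.get_state();im=arm.grab_frame(n)[:,:,::-1].copy();cv2.imwrite(f"pics/{name}.png",im)
    np.save(f"pics/{name}.npy",camT(n,s)[1]); return im,*camT(n,s)
def totool(d,s=None):
    s=s or arm.get_state(); return R.from_euler('xyz',s["ee_rot"]).as_matrix().T@np.asarray(d)
```

Run:
```python
from h import *
def o(n,s,pts,):
    p,T=camT(n)
    for k,u,v,z in pts: print(n,k,cast(p,T,[u/s,v/s],z)[0].round(3))
o("scene",1.5625,[("wA",326,271,.014),("wB",555,338,.014),("wC",525,388,.014),("fl",490,307,.01),("nose",404,312,.151),("knob",323,326,.042),("pocket",210,268,.055),("spare",244,246,.139),("tripoli",369,265,.03),("rouge",438,278,.03)]+[("rackc",u,v,.055) for u,v in((192,248),(285,256),(274,290),(176,284))])
o("side",1.5625,[("wA",373,430,.014),("wB",302,268,.014),("wC",361,262,.014),("fl",303,307,.01),("nose",402,264,.151),("knob",444,352,.042),("pocket",504,503,.055),("spare",463,413,.139)])
```

```text
scene wA [ 0.441 -0.159  0.014]
scene wB [0.486 0.341 0.014]
scene wC [0.616 0.299 0.014]
scene fl [0.44  0.204 0.01 ]
scene nose [0.607 0.063 0.151]
scene knob [ 0.602 -0.103  0.042]
scene pocket [ 0.533 -0.381  0.055]
scene spare [ 0.525 -0.287  0.139]
scene tripoli [ 0.413 -0.068  0.03 ]
scene rouge [0.409 0.084 0.03 ]
scene rackc [ 0.49  -0.447  0.055]
scene rackc [ 0.458 -0.242  0.055]
scene rackc [ 0.552 -0.226  0.055]
scene rackc [ 0.592 -0.428  0.055]
side wA [ 0.434 -0.167  0.014]
side wB [0.479 0.329 0.014]
side wC [0.609 0.291 0.014]
side fl [0.436 0.197 0.01 ]
side nose [0.601 0.06  0.151]
side knob [ 0.613 -0.085  0.042]
side pocket [ 0.53  -0.392  0.055]
side spare [ 0.521 -0.291  0.139]
```

```bash
python3 -c "
import cv2
cv2.imwrite('pics/w1.png',cv2.imread('pics/wrist0.png'))"
```

```text
(no output)
```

View pics/w1.png

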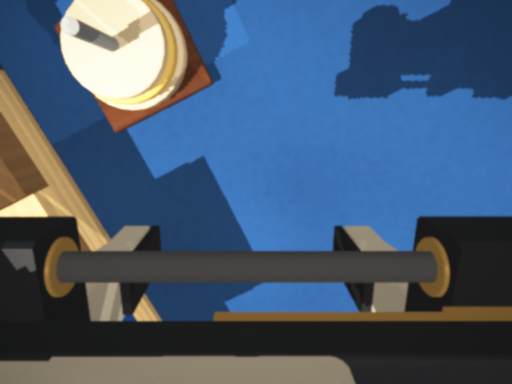

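The wrist view shows the gripper rail across v≈250–280. The target area is above it, so I'll aim things at v≈120. Next I'll move over the wheels.

The manual's scale: shifts go in units of 20 mm. Converting my numbers, 0.209 m is 10.45, 0.275 m is 13.75.

Request:
inch_along(offsets=[0.088,13.75,10.45,0,0,0.088,13.75,10.45,0,0,0.088,13.75,10.45,0,0,0.088,13.75,10.45,0,0,0.088,13.75,10.45,0,0,0.088,13.75,10.45,0,0,0.088,13.75,10.45,0,0,0.088,13.75,10.45,0,0,0.088,13.75,10.45,0,0,0.088,13.75,10.45,0,0,0.088,13.75,10.45,0,0,0.088,13.75,10.45,0,0,0.088,13.75,10.45,0,0])

```text
t: 1.23
eef_pos: [0.4499, 0.301, 0.2264]
ee_rot: [3.141, 0.0, -0.449]
force: [-0.5, 0.5, 1.0]
width: 0.0876
gripper_force: 0.0
```

Run:
```python
from h import *
im,p,T=snap("a1"); print(arm.get_state()["eef_pos"],proj(p,T,[[.483,.335,.014],[.612,.295,.014],[.438,.2,.01],[.604,.062,.151]]))
```

```text
[0.44982889 0.30104546 0.22636949] [[ 206.24418913  153.69516728]
 [ 182.5569852    22.12603025]
 [ 333.15718753  137.05939798]
 [ 519.90971685 -226.89436864]]
```

View pics/a1.png

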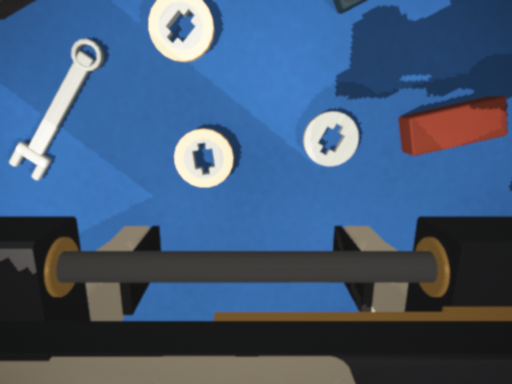

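B is at (205,158), C at (181,27) and the flange at (331,139), all with clear keyways. I'll write the disc measurement.

Add to h.py:
```python
def disc(im,p,T,xy,top,rad):
    """centre (bright rim circle) and keyway-axis angle of a disc near xy, in the world"""
    h=cv2.cvtColor(im,cv2.COLOR_BGR2HSV)
    near=np.zeros(im.shape[:2],np.uint8)
    a=np.linspace(0,2*np.pi,40); ring=lambda c,r:np.c_[c[0]+r*np.cos(a),c[1]+r*np.sin(a),0*a+top]
    cv2.fillPoly(near,[proj(p,T,ring(xy,rad*1.35)).round().astype(int)],255)
    m=((h[...,1]<110)&(h[...,2]>110)).astype(np.uint8)*near
    c=max(cv2.findContours(m,cv2.RETR_EXTERNAL,cv2.CHAIN_APPROX_NONE)[0],key=cv2.contourArea)[:,0]
    P=cast(p,T,c,top)[:,:2]
    A=np.c_[2*P,np.ones(len(P))];
    for _ in range(3):
        s=np.linalg.lstsq(A,(P**2).sum(1),rcond=None)[0];r=np.sqrt(s[2]+s[0]**2+s[1]**2)
        k=abs(np.hypot(*(P-s[:2]).T)-r)<.002
        if k.sum()>20: P,A=P[k],A[k]
    ctr=s[:2]
    inn=np.zeros_like(near);cv2.fillPoly(inn,[proj(p,T,ring(ctr,.0225)).round().astype(int)],255)
    hole=((h[...,1]>=110)|(h[...,2]<=110))&(inn>0)
    n,l,st,_=cv2.connectedComponentsWithStats(hole.astype(np.uint8))
    v,u=np.nonzero(l==1+st[1:,4].argmax())
    Q=cast(p,T,np.c_[u,v],top)[:,:2];hc=Q.mean(0);w,V=np.linalg.eigh(np.cov((Q-hc).T))
    return ctr,r,hc,np.arctan2(V[1,1],V[0,1])%np.pi,np.sqrt(w*12),len(u)
```

Run:
```python
from h import *
p,_=camT("wrist");T=np.load("pics/a1.npy");im=cv2.imread("pics/a1.png")
for n,uv,top,r in(("B",(205,158),.014,.033),("C",(181,27),.014,.033),("F",(331,139),.01,.03)):
    xy=cast(p,T,uv,top)[0,:2]
    print(n,*[np.round(x,4) for x in disc(im,p,T,xy,top,r)])
for n in("scene","side"):
    p,T=camT(n);im=cv2.imread(f"pics/{n}0.png")
    for k,xy in (("A",(.438,-.163)),("B",(.482,.335))):print(n,k,*[np.round(x,4) for x in disc(im,p,T,xy,.014,.033)])
```

```text
B [0.4798 0.3405] 0.0334 [0.48   0.3404] 2.7717 [0.0183 0.0258] 372
C [0.6082 0.299 ] 0.033 [0.609  0.2985] 1.9422 [0.0163 0.0264] 447
F [0.4373 0.2032] 0.0309 [0.4376 0.2036] 2.2525 [0.0168 0.0255] 340
scene A [ 0.4397 -0.1597] 0.0372 [ 0.4423 -0.1615] 1.9515 [0.0086 0.0139] 6
scene B [0.4835 0.3396] 0.0352 [0.4836 0.3398] 2.7621 [0.0136 0.0214] 24
side A [ 0.4344 -0.1641] 0.0363 [ 0.4338 -0.1646] 2.6176 [0.0057 0.0174] 13
side B [0.4782 0.3363] 0.0386 [0.4839 0.3375] nan [nan nan] 1h.py:40: RuntimeWarning: Degrees of freedom <= 0 for slice
  Q=cast(p,T,np.c_[u,v],top)[:,:2];hc=Q.mean(0);w,V=np.linalg.eigh(np.cov((Q-hc).T))
  c *= np.true_divide(1, fact)
  c *= np.true_divide(1, fact)
```

Request:
inch_along(offsets=[0.088,9.15,7.4,0,0,0.088,9.15,7.4,0,0,0.088,9.15,7.4,0,0,0.088,9.15,7.4,0,0,0.088,9.15,7.4,0,0,0.088,9.15,7.4,0,0,0.088,9.15,7.4,0,0,0.088,9.15,7.4,0,0,0.088,9.15,7.4,0,0])

```text
t: 2.03
eef_pos: [0.5506, 0.0879, 0.2263]
ee_rot: [3.141, 0.0, -0.449]
force: [-0.3, 0.8, 0.4]
width: 0.0879
gripper_force: 0.0
```

Run:
```python
from h import *
im,p,T=snap("a2"); print(proj(p,T,[[.604,.062,.151]]))
cv2.imwrite("pics/a2v.png",cv2.resize(im[0:260,80:440],(800,578),interpolation=cv2.INTER_CUBIC))
```

```text
[[247.05894984 117.68240603]]
```

View pics/a2v.png

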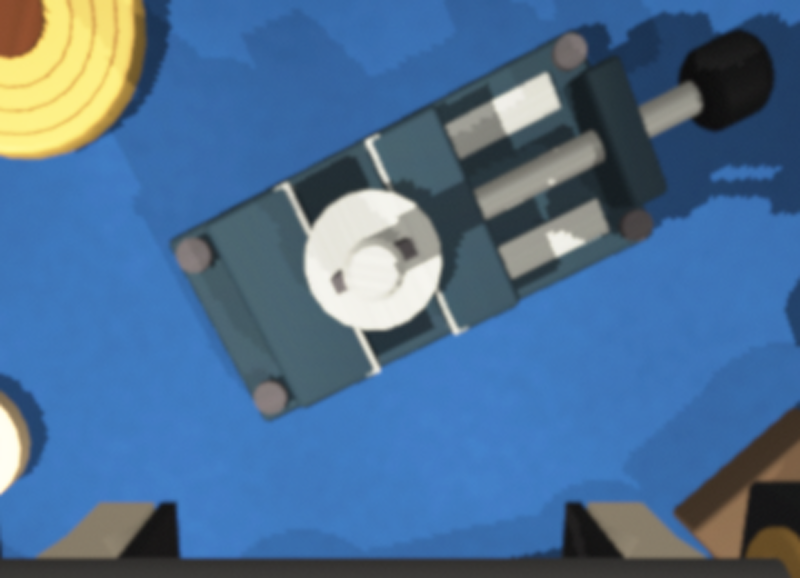

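Key tops are at crop (406,247) and (338,281), the nose top at (373,268) and the knob at (728,80). The keys lie along the vise axis.

```bash
python3 - <<'E' 2>/dev/null
from h import *
p,_=camT("wrist");T=np.load("pics/a2.npy");im=cv2.imread("pics/a2.png")
c,r,*_=disc(im,p,T,(.604,.062),.075,.028);print("flange",c.round(4),r.round(4))
f=lambda u,v:(u/2.2222+80,v/2.2222)
h=cv2.cvtColor(im,cv2.COLOR_BGR2HSV)
g=cv2.cvtColor(im,cv2.COLOR_BGR2GRAY)
K=[]
for u,v in((406,247),(338,281)):
    u,v=f(u,v);u0,v0=int(u)-9,int(v)-9;w=g[v0:v0+19,u0:u0+19]
    print(w[9,::2], h[int(v),int(u)])
    l=cv2.connectedComponents((w<115).astype(np.uint8))[1]; lab=l[9,9]
    y,x=np.nonzero(l==lab);print(len(x),lab);K.append(cast(p,T,(x.mean()+u0,y.mean()+v0),.127)[0,:2])
K=np.array(K);d=K[0]-K[1];print(K.round(4),K.mean(0).round(4),np.hypot(*d),np.arctan2(d[1],d[0])%np.pi)
print("nose",cast(p,T,f(373,268),.151))
# white jaw edges, knob
for a,b in(((290,190),(374,370)),((370,140),(458,330))):
    q=cast(p,T,[f(*a),f(*b)],.062);e=q[1]-q[0];print("jaw",np.arctan2(e[1],e[0])%np.pi-np.pi/2,q.mean(0))
print("knob",cast(p,T,f(732,76),.05), cast(p,T,f(735,72),.060))
# side/scene nose two-view
P=[];D=[]
for n,u,v in(("scene",404,312),("side",402,264)):
    pp,TT=camT(n);a=cast(pp,TT,(u/1.5625,v/1.5625),.151)[0];print(a)
E
```

```text
flange [0.6015 0.0661] 0.0306
[189 164 140  97  74  74  82 135 160 162] [ 0 17 77]
67 1
[244 243 238 166 127 134 217 238 241 242] [  3  17 133]
358 0
[[0.6025 0.0499]
 [0.6026 0.0753]] [0.6026 0.0626] 0.02540910192383197 1.570169453984332
nose [[0.60200618 0.06235755 0.151     ]]
jaw 1.5543731455083516 [0.59998056 0.08170472 0.062     ]
jaw -1.561394458924866 [0.60155551 0.04230044 0.062     ]
knob [[ 0.6032312 -0.1039066  0.05     ]] [[ 0.60438351 -0.10061032  0.06      ]]
[0.60665915 0.06251865 0.151     ]
[0.60106192 0.06014469 0.151     ]
```

Scaled: -0.195 m is -9.75, -0.141 m is -7.05.

Request:
inch_along(offsets=[0.088,-9.75,-7.05,0,-1.2,0.088,-9.75,-7.05,0,-1.2,0.088,-9.75,-7.05,0,-1.2,0.088,-9.75,-7.05,3.8,-1.2,0.088,-9.75,-7.05,3.8,-1.2,0.088,-9.75,-7.05,3.8,-1.2,0.088,-9.75,-7.05,3.8,-1.2,0.088,-9.75,-7.05,3.8,-1.2,0.088,-9.75,-7.05,3.8,-1.2,0.088,-9.75,-7.05,3.8,-1.2,0.088,-9.75,-7.05,3.8,-1.2,0.088,-9.75,-7.05,3.8,-1.2])

```text
t: 3.08
eef_pos: [0.4357, 0.3, 0.1507]
ee_rot: [-3.142, -0.0, 0.75]
force: [-0.6, 1.1, 0.6]
width: 0.0876
gripper_force: 0.0
```

```bash
python3 - <<'E' 2>/dev/null
from h import *
im,p,T=snap("b1");r=disc(im,p,T,(.48,.3405),.014,.033);print(*[np.round(x,4) for x in r])
s=arm.get_state();print(s["ee_rot"][2], totool(np.r_[r[0],.006]-s["eef_pos"]),s["q"])
E
```

```text
[0.4796 0.3409] 0.0331 [0.4798 0.341 ] 2.8195 [0.0188 0.0279] 717
0.7487779438551847 [ 0.05998207 -0.00036284  0.14471996] [ 9.73448482e-01  1.84033114e-01 -4.15255270e-01 -2.07253321e-05
 -9.71180503e-01  1.34613750e+00]
```

Scaled: 0.145 m is 7.25, 0.06 m is 3.

Request:
inch_along(offsets=[0.088,1.5,0,1,0,0.088,3,0,2.5,0,0.088,3,0,4.5,0,0.088,3,0,6.25,0,0.088,3,0,7,0,0.088,3,0,7.25,0,0.05,3,0,7.25,0,0.05,3,0,7.25,0,0.05,3,0,7.25,0,0.05,3,0,7.25,0,0.05,3,0,7.25,0,0.05,3,0,7.25,0], clamp_n=15)

```text
t: 4.13
eef_pos: [0.481, 0.3409, 0.0073]
ee_rot: [-3.141, -0.003, 0.75]
force: [-2.0, 0.2, 7.0]
width: 0.0652
gripper_force: 15.0
```

Request:
inch_along(offsets=[0.05,0,0,-1.5,0,0.05,0,0,-3.5,0,0.05,0,0,-5.5,0,0.05,0,0,-7.5,0,0.05,0,0,-9.5,0,0.05,0,0,-10.5,0,0.05,0,0,-10.5,0])

```text
t: 4.72
eef_pos: [0.4823, 0.3417, 0.2226]
ee_rot: [-3.141, -0.011, 0.751]
force: [0.6, 0.7, -0.5]
width: 0.0652
gripper_force: 15.0
```

```bash
python3 - <<'E' 2>/dev/null
from h import *
im,p,T=snap("b2");s=arm.get_state()
z=s["eef_pos"][2]+.008
r=disc(im,p,T,s["eef_pos"][:2],z,.033);print(*[np.round(x,4) for x in r])
cv2.imwrite("pics/b2v.png",cv2.resize(im[100:320,100:400],(750,550),interpolation=cv2.INTER_CUBIC))
E
```

```text
[0.4899 0.3491] 0.024 [0.4818 0.3427] 2.3888 [0.0163 0.03  ] 1705
```

View pics/b2v.png

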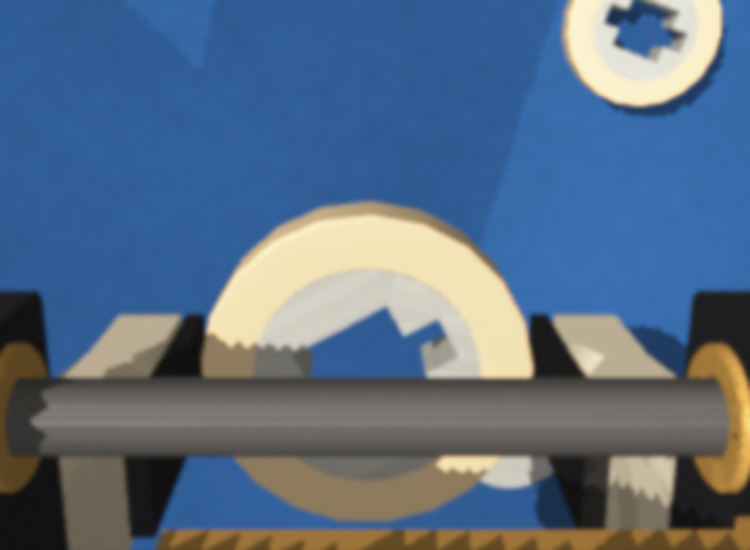

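The wheel is held. Its face spans crop (205–532, 215–520) and the bore edge from (315,345) to (388,308) gives the keyway axis. Now I'll measure the in-hand offset and angle.

Add to h.py:
```python
from scipy.optimize import least_squares
def inhand(im,p,T,s,dz,rad,vmin=200):
    """held disc: centre in the tool frame (arc with known radius), line angles (world mod pi/2) near the bore"""
    z=s["eef_pos"][2]+dz; g=im.max(2); h=cv2.cvtColor(im,cv2.COLOR_BGR2HSV)
    m=(g>vmin)&(h[...,1]<110); P=[]
    for u in range(196,298):
        v=np.nonzero(m[150:240,u])[0]
        if len(v): P.append((u,150+v[0]-.5))
    Q=cast(p,T,P,z)[:,:2]
    f=least_squares(lambda c:np.hypot(*(Q-c).T)-rad,s["eef_pos"][:2],loss="soft_l1",f_scale=.0005)
    c=totool(np.r_[f.x,z]-s["eef_pos"],s)[:2]
    cp=proj(p,T,np.r_[f.x,z])[0]
    L=cv2.createLineSegmentDetector().detect(cv2.resize(im[:,:,1],None,fx=2,fy=2,interpolation=2))[0][:,0]/2-.25
    out=[]
    for l in L:
        mid=(l[:2]+l[2:])/2
        if np.hypot(*(mid-cp))<45 and mid[1]<248 and np.hypot(*(l[:2]-l[2:]))>9:
            w=cast(p,T,l.reshape(2,2),z);e=w[1]-w[0];out.append((np.hypot(*e[:2])*1e3,np.arctan2(e[1],e[0])%np.pi,*mid))
    return c,np.sqrt(2*f.cost/len(P)),np.array(out)
```

Run:
```python
from h import *
p,T=camT("wrist");T=np.load("pics/b2.npy");im=cv2.imread("pics/b2.png")
np.set_printoptions(suppress=True,precision=4)
print(*inhand(im,p,T,arm.get_state(),.0067,.033),sep="\n")
```

```text
[-0.0003 -0.0012]
0.00024917958271496497
[[  7.0923   1.2083 257.385  227.8057]
 [  7.2758   2.8437 267.8557 230.6516]
 [  9.1153   1.2362 278.728  234.5057]
 [ 18.0066   2.8276 238.0146 230.3291]
 [  5.7882   0.9509 268.6606 243.9679]
 [  5.6333   2.8062 276.4941 245.4172]
 [  7.4782   2.0964 258.2537 208.199 ]
 [  5.4465   2.8779 222.3563 213.0521]
 [  7.0533   2.6045 233.6704 208.6159]]
```

Run:
```python
from h import *
p,T=camT("wrist");T=np.load("pics/a2.npy");im=cv2.imread("pics/a2.png")
E=cv2.Canny(cv2.resize(im,None,fx=2,fy=2,interpolation=2),60,150);v,u=np.nonzero(E);uv=np.c_[u,v]/2-.25
for n,z,r,t in(("flange",.075,.028,.003),("nose top",.151,.0075,.0018),("nose edge",.1485,.010,.0018)):
    P=cast(p,T,uv,z)[:,:2];c=np.array([.602,.0625])
    for k in range(4):
        Q=P[abs(np.hypot(*(P-c).T)-r)<t]
        c=least_squares(lambda x:np.hypot(*(Q-x).T)-r,c,loss="soft_l1",f_scale=.0004).x
    print(n,c.round(4),len(Q),np.std(np.hypot(*(Q-c).T)))
g=cv2.resize(im[:,:,1],None,fx=3,fy=3,interpolation=2)
for l in cv2.createLineSegmentDetector().detect(g)[0][:,0]/3:
    w=cast(p,T,l.reshape(2,2),.062);e=w[1]-w[0];m=w.mean(0)
    if np.hypot(*e[:2])>.03 and abs(m[0]-.602)<.07 and abs(m[1]-.06)<.17: print(round(np.hypot(*e[:2]),3),((np.arctan2(e[1],e[0])+.785)%(np.pi/2)-.785).round(4),m.round(3))
```

```text
flange [0.6015 0.0627] 527 0.0007571275003153156
nose top [0.6014 0.0625] 120 0.000645379999426432
nose edge [0.6019 0.0626] 158 0.000702604805877861
0.045 0.0114 [ 0.637 -0.009  0.062]
0.044 0.0051 [ 0.569 -0.009  0.062]
0.045 0.0041 [ 0.622 -0.01   0.062]
0.052 0.013 [ 0.596 -0.014  0.062]
0.044 0.0092 [ 0.583 -0.009  0.062]
0.036 0.4372 [0.538 0.214 0.062]
0.052 0.0146 [ 0.609 -0.014  0.062]
0.048 0.0058 [0.647 0.11  0.062]
0.031 0.0038 [0.558 0.062 0.062]
0.051 0.0068 [ 0.559 -0.016  0.062]
```

Add to h.py:
```python
def go(xyz,yaw):
    s=arm.get_state(); print("shift",totool(np.array(xyz)-s["eef_pos"],s).round(4),"turn",round((s["ee_rot"][2]-yaw+np.pi)%(2*np.pi)-np.pi,4),"at",s["eef_pos"].round(4),s["ee_rot"].round(4),"F",s["force"].round(1),"w",round(s["width"],4))
```

```text
(no output)
```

Request:
inch_along(offsets=[0.05,0,0,0,0,0.05,0,0,0,0])

```text
t: 4.93
eef_pos: [0.4797, 0.3393, 0.2147]
ee_rot: [-3.141, 0.002, 0.75]
force: [-0.3, -0.7, -0.9]
width: 0.0651
gripper_force: 15.0
```

```bash
python3 -c "
from h import *
go((.6014,.0614,.21),-.49)"
```

```text
shift [-0.1003  0.2863  0.0048] turn 1.2399 at [0.4797 0.3393 0.2147] [-3.1414e+00  1.6000e-03  7.4990e-01] F [-0.3 -0.7 -0.9] w 0.0651
```

Scaled: 0.286 m is 14.3, -0.1 m is -5.

Request:
inch_along(offsets=[0.05,-5,14.3,0.25,1.24,0.05,-5,14.3,0.25,1.24,0.05,-5,14.3,0.25,1.24,0.05,-5,14.3,0.25,1.24,0.05,-5,14.3,0.25,1.24,0.05,-5,14.3,0.25,1.24,0.05,-5,14.3,0.25,1.24,0.05,-5,14.3,0.25,1.24,0.05,-5,14.3,0.25,1.24,0.05,-5,14.3,0.25,1.24,0.05,-5,14.3,0.25,1.24,0.05,-5,14.3,0.25,1.24,0.05,-5,14.3,0.25,1.24,0.05,-5,14.3,0.25,1.24])

```text
t: 6.1
eef_pos: [0.6019, 0.0628, 0.2101]
ee_rot: [3.141, 0.001, -0.486]
force: [0.1, 1.7, -1.0]
width: 0.0653
gripper_force: 15.0
```

Run:
```python
from h import *
np.set_printoptions(suppress=True,precision=4)
im,p,T=snap("b3");s=arm.get_state();go((.6014,.0614,.17),-.49)
print(*inhand(im,p,T,s,.0067,.033),sep="\n")
cv2.imwrite("pics/b3v.png",cv2.resize(im[100:320,100:400],(750,550),interpolation=cv2.INTER_CUBIC))
```

```text
shift [0.0002 0.0015 0.0403] turn 0.0029 at [0.602  0.0628 0.2103] [ 3.1413  0.0003 -0.4871] F [-1.  -0.3 -0.6] w 0.0652
[ 0.0138 -0.0111]
0.0014820235996294057
[[  9.3494   2.4864 216.2855 179.0737]
 [  9.6529   1.4284 226.7814 184.0384]
 [ 16.8494   1.5862 232.2598 233.1863]
 [  9.0572   2.1319 189.2309 217.4462]
 [  9.1358   1.2177 237.3278 186.9094]
 [ 10.9253   1.6118 234.9883 235.8643]
 [  4.7974   1.7657 197.3687 206.2267]
 [ 10.2561   1.1417 198.779  221.6343]
 [  7.216    1.1194 220.0657 222.3475]
 [ 10.803    1.095  240.0603 221.4039]
 [  4.5357   1.5473 213.4726 194.3813]
 [  4.9527   1.793  205.0758 199.7657]]
```

View pics/b3v.png

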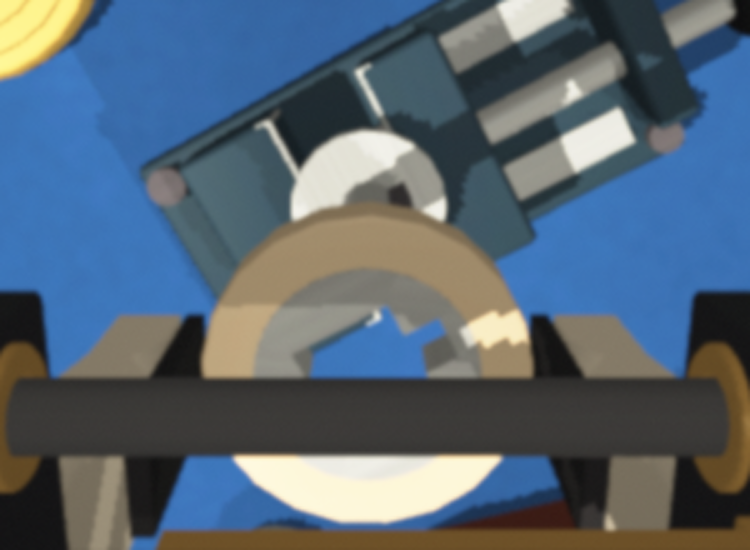

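The wheel is aligned: the bore edge is at 1.586 against 1.579 for the vise. Lowering.

Scaled: 0.0015 m is 0.075, 0.068 m is 3.4.

Request:
inch_along(offsets=[0.05,0,0.075,1,0,0.05,0,0.075,1.75,0,0.05,0,0.075,2.5,0,0.05,0,0.075,3,0,0.05,0,0.075,3.4,0,0.05,0,0.075,3.4,0])

```text
t: 6.65
eef_pos: [0.6008, 0.0612, 0.1411]
ee_rot: [3.14, 0.001, -0.489]
force: [0.3, -0.2, -0.3]
width: 0.0651
gripper_force: 15.0
```

Request:
inch_along(offsets=[0.05,0,0,0.2,0,0.05,0,0,0.4,0,0.05,0,0,0.6,0,0.05,0,0,0.8,0,0.05,0,0,0.8,0])

```text
t: 7.07
eef_pos: [0.6012, 0.0611, 0.1259]
ee_rot: [3.141, 0.001, -0.49]
force: [-0.5, 0.2, -1.0]
width: 0.0653
gripper_force: 15.0
```

It went over the keys without force. I'll go lower and then release.

Scaled: 0.034 m is 1.7, 0.028 m is 1.4.

Request:
inch_along(offsets=[0.05,0,0,0.5,0,0.05,0,0,1,0,0.05,0,0,1.4,0,0.05,0,0,1.7,0,0.05,0,0,1.7,0,0.088,0,0,1.7,0,0.088,0,0,1.7,0,0.088,0,0,1.7,0,0.088,0,0,1.7,0])

```text
t: 7.82
eef_pos: [0.6015, 0.0612, 0.093]
ee_rot: [-3.141, -0.0, -0.49]
force: [-0.1, -0.0, 0.2]
width: 0.0852
gripper_force: 0.0
```

Request:
inch_along(offsets=[0.088,0,0,-1.5,0,0.088,0,0,-3.5,0,0.088,0,0,-5.5,0,0.088,0,0,-6.75,0,0.088,0,0,-6.75,0,0.088,0,0,-6.75,0])

```text
t: 8.32
eef_pos: [0.6022, 0.0615, 0.23]
ee_rot: [-3.138, -0.003, -0.49]
force: [-0.1, 0.2, -1.0]
width: 0.0875
gripper_force: 0.0
```

Run:
```python
from h import *
snap("b4","side");snap("b4s","scene")
a=cv2.imread("pics/b4.png")[130:230,200:320];b=cv2.imread("pics/b4s.png")[170:270,200:320]
cv2.imwrite("pics/b4v.png",np.hstack([cv2.resize(x,(400,333),interpolation=2) for x in(a,b)]))
go((.55,.26,.2),-.08)
```

```text
shift [-0.1384 -0.1516  0.0271] turn -0.41 at [0.6008 0.0611 0.2271] [ 3.1414e+00  8.0000e-04 -4.9000e-01] F [ 0.  -0.2 -0.5] w 0.0872
```

View pics/b4v.png

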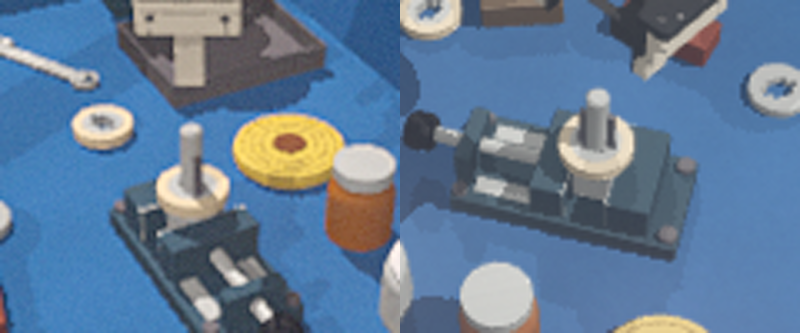

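The first wheel is on the shaft, seated on the flange at left (193,187). Next is wheel C.

The manual's scale: shifts go in units of 20 mm. Converting my numbers, -0.19 m is -9.5, -0.161 m is -8.05.

Request:
inch_along(offsets=[0.088,-8.05,-9.5,0,-0.41,0.088,-8.05,-9.5,0,-0.41,0.088,-8.05,-9.5,0,-0.41,0.088,-8.05,-9.5,3.85,-0.41,0.088,-8.05,-9.5,3.85,-0.41,0.088,-8.05,-9.5,3.85,-0.41,0.088,-8.05,-9.5,3.85,-0.41,0.088,-8.05,-9.5,3.85,-0.41,0.088,-8.05,-9.5,3.85,-0.41,0.088,-8.05,-9.5,3.85,-0.41])

```text
t: 9.25
eef_pos: [0.5487, 0.304, 0.1501]
ee_rot: [3.14, 0.001, -0.08]
force: [-0.3, 0.4, -0.0]
width: 0.0876
gripper_force: 0.0
```

```bash
python3 - <<'E' 2>/dev/null
from h import *
im,p,T=snap("c1");r=disc(im,p,T,(.608,.299),.014,.033);print(*[np.round(x,4) for x in r])
go(np.r_[r[0],.006],r[3]-2.05)
E
```

```text
[0.61   0.2987] 0.0333 [0.6101 0.2988] 1.9752 [0.0184 0.0268] 683
shift [6.120e-02 1.000e-04 1.447e-01] turn -0.0056 at [0.5491 0.3038 0.1507] [ 3.1413 -0.     -0.0804] F [-0.2 -0.1 -0.3] w 0.0876
```

Scaled: 0.061 m is 3.05, 0.145 m is 7.25.

Request:
inch_along(offsets=[0.088,1.5,0.05,1,0,0.088,3.05,0.05,2.5,0,0.088,3.05,0.05,4.5,0,0.088,3.05,0.05,6.25,0,0.088,3.05,0.05,7,0,0.088,3.05,0.05,7.25,0,0.05,3.05,0.05,7.25,0,0.05,3.05,0.05,7.25,0,0.05,3.05,0.05,7.25,0,0.05,3.05,0.05,7.25,0,0.05,3.05,0.05,7.25,0,0.05,3.05,0.05,7.25,0], clamp_n=15)

```text
t: 10.3
eef_pos: [0.6105, 0.2994, 0.0078]
ee_rot: [-3.14, -0.003, -0.079]
force: [-1.1, -1.0, 7.3]
width: 0.0652
gripper_force: 15.0
```

Request:
inch_along(offsets=[0.05,0,0,-1.5,0,0.05,0,0,-3.5,0,0.05,0,0,-5.5,0,0.05,0,0,-7.5,0,0.05,0,0,-9.5,0,0.05,0,0,-10.25,0,0.05,0,0,-10.25,0,0.05,0,0,-10.25,0,0.05,0,0,-10.25,0])

```text
t: 11.05
eef_pos: [0.6088, 0.2985, 0.2101]
ee_rot: [3.142, 0.001, -0.08]
force: [-0.6, 1.1, -1.7]
width: 0.065
gripper_force: 15.0
```

Run:
```python
from h import *
np.set_printoptions(suppress=True,precision=4)
im,p,T=snap("c2");s=arm.get_state();print(*inhand(im,p,T,s,.0067,.033),sep="\n");go((.6014,.0612,.21),-.45)
```

```text
[-0.0022 -0.0026]
0.0011547412267471635
[[ 20.4142   1.9558 236.0666 228.9898]
 [  7.7177   0.4014 279.7549 233.8099]
 [  5.693    0.4057 219.7142 243.8336]
 [  7.2101   1.933  276.7139 243.9225]
 [  6.413    1.9439 268.4073 228.9205]
 [  5.8462   0.3797 258.4749 226.0129]
 [  6.5241   2.4054 210.7098 220.4593]]
shift [ 0.0117  0.237  -0.0004] turn 0.3702 at [0.6087 0.2984 0.2094] [ 3.1406  0.0016 -0.0798] F [-0.5  0.7 -1.1] w 0.0654
```

Add to h.py:
```python
def arc(im,p,T,s,dz,rad):
    z=s["eef_pos"][2]+dz
    v,u=np.nonzero(cv2.Canny(cv2.resize(im,None,fx=2,fy=2,interpolation=2),40,110));uv=np.c_[u,v]/2-.25
    uv=uv[(uv[:,0]>186)&(uv[:,0]<308)&(uv[:,1]<232)];P=cast(p,T,uv,z)[:,:2];c=s["eef_pos"][:2]
    for t in(.004,.0025,.0015,.0012):
        Q=P[abs(np.hypot(*(P-c).T)-rad)<t];c=least_squares(lambda x:np.hypot(*(Q-x).T)-rad,c,loss="soft_l1",f_scale=.0004).x
    return totool(np.r_[c,z]-s["eef_pos"],s)[:2].round(4),len(Q),np.std(np.hypot(*(Q-c).T)-rad).round(5)
```

Run:
```python
from h import *
p,_=camT("wrist")
for n,s in(("b2",dict(eef_pos=np.array([.4823,.3417,.2226]),ee_rot=np.array([-3.141,-.011,.751]))),("b3",dict(eef_pos=np.array([.6019,.0628,.2101]),ee_rot=np.array([3.141,.001,-.486]))),("c2",arm.get_state())):
    print(arc(cv2.imread(f"pics/{n}.png"),p,np.load(f"pics/{n}.npy"),s,.0067,.033))
```

```text
(array([-0.0013, -0.0006]), 436, np.float64(0.00046))
(array([ 0.0003, -0.    ]), 331, np.float64(0.00056))
(array([-0.0006, -0.0005]), 443, np.float64(0.00055))
```

Scaled: 0.237 m is 11.85, 0.0115 m is 0.575.

Request:
inch_along(offsets=[0.05,0.575,11.85,0,0.379,0.05,0.575,11.85,0,0.379,0.05,0.575,11.85,0,0.379,0.05,0.575,11.85,0,0.379,0.05,0.575,11.85,0,0.379,0.05,0.575,11.85,0,0.379,0.05,0.575,11.85,0,0.379,0.05,0.575,11.85,0,0.379,0.05,0.575,11.85,0,0.379,0.05,0.575,11.85,0,0.379])

```text
t: 11.93
eef_pos: [0.6019, 0.0623, 0.2098]
ee_rot: [3.141, 0.001, -0.458]
force: [0.6, 0.6, -0.7]
width: 0.0648
gripper_force: 15.0
```

Run:
```python
from h import *
np.set_printoptions(suppress=True,precision=4)
im,p,T=snap("c3");s=arm.get_state();go((.6013,.0611,.14),-.459)
r=inhand(im,p,T,s,.0067,.033)[2];print(r[r[:,0]>9.5]);print(arc(im,p,T,s,.0067,.033))
```

```text
shift [0.0001 0.0015 0.0699] turn 0.0014 at [0.602  0.0625 0.2099] [ 3.141   0.0007 -0.4576] F [ 0.1  0.  -1.5] w 0.0648
[[  9.8965   2.4945 209.2496 178.573 ]
 [ 15.0072   1.5823 231.1434 231.3279]
 [ 11.3364   1.1107 203.186  214.2802]
 [ 10.3827   1.3606 229.6897 186.0681]
 [ 14.6365   1.1179 234.1251 215.3956]]
(array([ 0.0013, -0.    ]), 350, np.float64(0.00062))
```

Scaled: 0.084 m is 4.2, 0.08 m is 4.

Request:
inch_along(offsets=[0.05,0,0.075,1,0,0.05,0,0.075,1.75,0,0.05,0,0.075,2.5,0,0.05,0,0.075,3,0,0.05,0,0.075,3.4,0,0.05,0,0.075,3.7,0,0.05,0,0.075,4,0,0.05,0,0.075,4.2,0,0.05,0,0.075,4.2,0])

```text
t: 12.73
eef_pos: [0.6013, 0.0603, 0.126]
ee_rot: [3.141, 0.0, -0.459]
force: [1.4, 1.1, -1.0]
width: 0.065
gripper_force: 15.0
```

Scaled: 0.031 m is 1.55, 0.03 m is 1.5.

Request:
inch_along(offsets=[0.05,0,0,0.5,0,0.05,0,0,1,0,0.05,0,0,1.3,0,0.05,0,0,1.4,0,0.05,0,0,1.5,0,0.05,0,0,1.55,0,0.05,0,0,1.55,0])

```text
t: 13.32
eef_pos: [0.6019, 0.0603, 0.0969]
ee_rot: [-3.141, -0.001, -0.458]
force: [-1.7, 1.8, 6.6]
width: 0.0652
gripper_force: 15.0
```

Request:
inch_along(offsets=[0.088,0,0,0,0,0.088,0,0,0,0,0.088,0,0,0,0,0.088,0,0,-1.5,0,0.088,0,0,-3.5,0,0.088,0,0,-5.5,0,0.088,0,0,-6.75,0,0.088,0,0,-6.75,0,0.088,0,0,-6.75,0])

```text
t: 14.07
eef_pos: [0.6021, 0.0604, 0.2324]
ee_rot: [-3.139, -0.002, -0.459]
force: [-0.3, 0.5, -1.5]
width: 0.0875
gripper_force: 0.0
```

```bash
python3 - <<'E'
from h import *
go((.378,-.163,.15),0)
E
```

```text
shift [-0.1021  0.2998  0.0814] turn -0.4589 at [0.6021 0.0604 0.2324] [-3.1389e+00 -2.3000e-03 -4.5890e-01] F [-0.3  0.5 -1.5] w 0.0875
```

C is home (contact force 6.6 N at the expected height). Next is wheel A.

Scaled: 0.22 m is 11, -0.072 m is -3.6.

Request:
inch_along(offsets=[0.088,-3.6,11,0,0.94,0.088,-3.6,11,0,0.94,0.088,-3.6,11,0,0.94,0.088,-3.6,11,0,0.94,0.088,-3.6,11,1.5,0.94,0.088,-3.6,11,1.5,0.94,0.088,-3.6,11,1.5,0.94,0.088,-3.6,11,1.5,0.94,0.088,-3.6,11,1.5,0.94,0.088,-3.6,11,1.5,0.94,0.088,-3.6,11,1.5,0.94])

```text
t: 14.98
eef_pos: [0.4392, -0.1051, 0.2]
ee_rot: [3.14, 0.0, -1.396]
force: [-0.3, 0.6, 0.8]
width: 0.0878
gripper_force: 0.0
```

```bash
python3 - <<'E' 2>/dev/null
from h import *
im,p,T=snap("d1");r=disc(im,p,T,(.438,-.162),.014,.033);print(*[np.round(x,4) for x in r])
go(np.r_[r[0],.006],-1.5)
E
```

```text
[ 0.4352 -0.1617] 0.0333 [ 0.4353 -0.162 ] 2.7462 [0.0181 0.0261] 472
shift [0.0551 0.0137 0.1941] turn 0.1036 at [ 0.4393 -0.105   0.2001] [ 3.1406e+00  1.0000e-04 -1.3964e+00] F [ 0.2 -0.5  0.3] w 0.0875
```

View pics/d1.png

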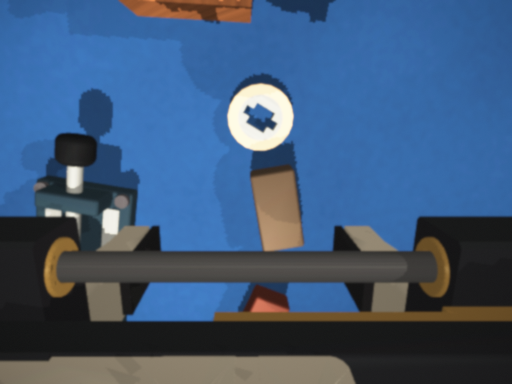

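Wheel A is at (260,117), clear of the grey-brown bar at (275,210) for a grip across image u.

Scaled: 0.194 m is 9.7, 0.1 m is 5.

Request:
inch_along(offsets=[0.088,1.5,0.5,1.5,0,0.088,2.75,0.725,3,0,0.088,2.75,0.725,5,0,0.088,2.75,0.725,7,0,0.088,2.75,0.725,8.75,0,0.088,2.75,0.725,9.5,0,0.088,2.75,0.725,9.7,0,0.05,2.75,0.725,9.7,0,0.05,2.75,0.725,9.7,0,0.05,2.75,0.725,9.7,0,0.05,2.75,0.725,9.7,0,0.05,2.75,0.725,9.7,0,0.05,2.75,0.725,9.7,0], clamp_n=15)

```text
t: 16.12
eef_pos: [0.4357, -0.1617, 0.0079]
ee_rot: [-3.139, -0.0, -1.398]
force: [-0.5, 1.7, 7.8]
width: 0.0652
gripper_force: 15.0
```

Request:
inch_along(offsets=[0.05,0,0,-1.5,0,0.05,0,0,-3.5,0,0.05,0,0,-5.5,0,0.05,0,0,-7.5,0,0.05,0,0,-9.5,0,0.05,0,0,-10.25,0,0.05,0,0,-10.25,0,0.05,0,0,-10.25,0,0.05,0,0,-10.25,0])

```text
t: 16.87
eef_pos: [0.4338, -0.1617, 0.2111]
ee_rot: [3.141, 0.001, -1.399]
force: [0.1, 1.2, -0.4]
width: 0.0652
gripper_force: 15.0
```

Run:
```python
from h import *
np.set_printoptions(suppress=True,precision=4)
im,p,T=snap("d2");s=arm.get_state();r=inhand(im,p,T,s,.0067,.033)[2];print(r);print(arc(im,p,T,s,.0067,.033));go((.6015,.0611,.21),-2.563)
```

```text
[[  4.5444   3.1285 214.3994 245.2827]
 [  5.3389   0.0117 275.3407 236.5387]
 [  7.7906   2.998  266.7456 208.1745]
 [ 11.7173   1.9111 239.601  237.8443]
 [  5.6285   1.8391 268.6137 242.8652]
 [  5.0018   3.073  244.3673 209.4249]
 [  4.6201   1.1927 273.6331 243.6899]]
(array([-0.0001,  0.    ]), 445, np.float64(0.00058))
shift [-0.1908 -0.2035  0.0004] turn 1.164 at [ 0.4336 -0.1617  0.2106] [ 3.14    0.0007 -1.399 ] F [ 0.3 -0.2 -0.7] w 0.0652
```

Scaled: -0.2035 m is -10.175, -0.191 m is -9.55.

Request:
inch_along(offsets=[0.05,-9.55,-10.175,0,1.164,0.05,-9.55,-10.175,0,1.164,0.05,-9.55,-10.175,0,1.164,0.05,-9.55,-10.175,0,1.164,0.05,-9.55,-10.175,0,1.164,0.05,-9.55,-10.175,0,1.164,0.05,-9.55,-10.175,0,1.164,0.05,-9.55,-10.175,0,1.164,0.05,-9.55,-10.175,0,1.164,0.05,-9.55,-10.175,0,1.164,0.05,-9.55,-10.175,0,1.164,0.05,-9.55,-10.175,0,1.164,0.05,-9.55,-10.175,0,1.164])

```text
t: 18.0
eef_pos: [0.602, 0.061, 0.2107]
ee_rot: [3.141, -0.002, -2.561]
force: [0.8, -0.4, -0.2]
width: 0.065
gripper_force: 15.0
```

Run:
```python
from h import *
np.set_printoptions(suppress=True,precision=4)
im,p,T=snap("d3");s=arm.get_state();go((.6013,.0611,.14),-2.563)
r=inhand(im,p,T,s,.0067,.033)[2];print(r);print(arc(im,p,T,s,.0067,.033))
cv2.imwrite("pics/d3v.png",cv2.resize(im[100:320,100:400],(750,550),interpolation=cv2.INTER_CUBIC))
```

```text
shift [0.0005 0.0006 0.071 ] turn 0.0018 at [0.6021 0.0609 0.211 ] [ 3.1414 -0.0009 -2.5612] F [ 0.4 -0.5 -1. ] w 0.065
[[ 10.487    1.6542 275.4637 183.9593]
 [  5.9145   2.0073 260.2022 178.4586]
 [  7.044    1.6914 246.2823 220.7928]
 [  9.0026   1.1491 300.9508 207.7883]
 [ 12.1631   1.6259 265.6067 232.0289]
 [  5.8376   0.045  273.2104 243.8277]
 [  6.2743   1.6157 225.9421 225.7918]
 [  6.2637   1.3778 291.1584 196.1501]
 [ 12.8648   1.5649 256.1752 237.9067]
 [  9.4804   1.998  257.542  182.6978]
 [  9.0244   1.6957 276.3913 188.6488]
 [  6.0466   1.946  254.5064 203.4691]]
(array([ 0.0025, -0.    ]), 346, np.float64(0.00054))
```

View pics/d3v.png

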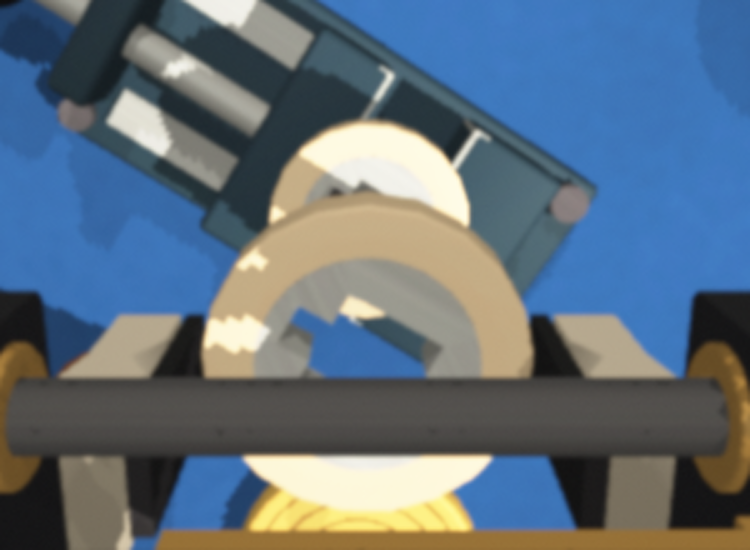

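The held wheel sits about 2 mm further out (rim top at crop v≈195) than wheel B did, so I'll measure it against the seated wheel in the same image.

Run:
```python
from h import *
p,_=camT("wrist")
def seated(n,top,c0,rad=.033,vmax=178):
    im=cv2.imread(f"pics/{n}.png");T=np.load(f"pics/{n}.npy")
    v,u=np.nonzero(cv2.Canny(cv2.resize(im,None,fx=2,fy=2,interpolation=2),40,110));uv=np.c_[u,v]/2-.25
    uv=uv[(uv[:,1]<vmax)];P=cast(p,T,uv,top)[:,:2];c=np.array(c0)
    for t in(.006,.004,.0025,.0015,.0012):
        Q=P[abs(np.hypot(*(P-c).T)-rad)<t];c=least_squares(lambda x:np.hypot(*(Q-x).T)-rad,c,loss="soft_l1",f_scale=.0004).x
    return c.round(4),len(Q),np.std(np.hypot(*(Q-c).T)-rad).round(5)
print("d3",seated("d3",.103,(.6017,.061)))
print("c3",seated("c3",.089,(.6017,.061)))
print("b3 flange",seated("b3",.075,(.6017,.061),.028))
print("a2 flange",seated("a2",.075,(.6017,.0626),.028,400))
```

```text
d3 (array([0.6   , 0.0611]), 253, np.float64(0.00028))
c3 (array([0.6026, 0.062 ]), 259, np.float64(0.00024))
b3 flange (array([0.6017, 0.0625]), 212, np.float64(0.00025))
a2 flange (array([0.6015, 0.0626]), 467, np.float64(0.00024))
```

Scaled: 0.02 m is 1, 0.0014 m is 0.07.

Request:
inch_along(offsets=[0.05,-0.05,0.07,1,0.02,0.05,-0.05,0.07,1.75,0.02,0.05,-0.05,0.07,2.5,0.02,0.05,-0.05,0.07,3,0.02,0.05,-0.05,0.07,3.4,0.02,0.05,-0.05,0.07,3.7,0.02,0.05,-0.05,0.07,4,0.02,0.05,-0.05,0.07,4.25,0.02,0.05,-0.05,0.07,4.25,0.02])

```text
t: 18.8
eef_pos: [0.602, 0.0628, 0.1257]
ee_rot: [3.141, -0.001, -2.583]
force: [-0.0, 0.5, -1.2]
width: 0.065
gripper_force: 15.0
```

Scaled: 0.017 m is 0.85, 0.015 m is 0.75.

Request:
inch_along(offsets=[0.05,0,0,0.3,0,0.05,0,0,0.5,0,0.05,0,0,0.65,0,0.05,0,0,0.75,0,0.05,0,0,0.85,0,0.05,0,0,0.85,0])

```text
t: 19.3
eef_pos: [0.6031, 0.063, 0.1109]
ee_rot: [-3.141, 0.001, -2.582]
force: [-2.8, -1.0, 8.3]
width: 0.065
gripper_force: 15.0
```

Request:
inch_along(offsets=[0.088,0,0,0,0,0.088,0,0,0,0,0.088,0,0,0,0,0.088,0,0,-1.5,0,0.088,0,0,-3.5,0,0.088,0,0,-5.5,0,0.088,0,0,-6,0,0.088,0,0,-6,0,0.088,0,0,-6,0])

```text
t: 20.05
eef_pos: [0.6026, 0.0631, 0.2303]
ee_rot: [3.142, 0.002, -2.583]
force: [-0.3, -0.2, -1.4]
width: 0.0873
gripper_force: 0.0
```

```bash
python3 - <<'E'
from h import *
go((.378,.21,.2),.2)
E
```

```text
shift [0.1127 0.2436 0.0301] turn -2.7829 at [0.6026 0.0631 0.2303] [ 3.1416e+00  2.0000e-03 -2.5829e+00] F [-0.3 -0.2 -1.4] w 0.0873
```

All three wheels are home. Next is the end flange.

Scaled: 0.244 m is 12.2, 0.08 m is 4.

Request:
inch_along(offsets=[0.088,0.95,12.2,0,-0.683,0.088,0.95,12.2,0,-0.683,0.088,0.95,12.2,0,-0.683,0.088,0.95,12.2,4,-0.683,0.088,0.95,12.2,4,-0.683,0.088,0.95,12.2,4,-0.683,0.088,0.95,12.2,4,-0.683,0.088,0.95,12.2,4,-0.683,0.088,0.95,12.2,4,-0.683,0.088,0.95,12.2,4,-0.683])

```text
t: 20.88
eef_pos: [0.457, 0.2594, 0.1491]
ee_rot: [3.141, -0.001, -1.9]
force: [0.4, -0.0, 0.3]
width: 0.0877
gripper_force: 0.0
```

```bash
python3 - <<'E' 2>/dev/null
from h import *
im,p,T=snap("e1");r=disc(im,p,T,(.4373,.2032),.01,.03);print(*[np.round(x,4) for x in r])
go(np.r_[r[0],.0045],-1.9)
E
```

```text
[0.4371 0.2031] 0.0305 [0.437  0.2029] 2.1846 [0.019  0.0273] 701
shift [0.0597 0.0011 0.1451] turn -0.0004 at [0.4574 0.2593 0.1496] [-3.1415e+00 -2.0000e-04 -1.9004e+00] F [ 0.7 -0.2  0.8] w 0.0878
```

Scaled: 0.059 m is 2.95, 0.0015 m is 0.075.

Request:
inch_along(offsets=[0.088,1.5,0.05,1,0,0.088,2.95,0.075,2.5,0,0.088,2.95,0.075,4.5,0,0.088,2.95,0.075,6.25,0,0.088,2.95,0.075,7,0,0.088,2.95,0.075,7.25,0,0.05,2.95,0.075,7.25,0,0.05,2.95,0.075,7.25,0,0.05,2.95,0.075,7.25,0,0.05,2.95,0.075,7.25,0,0.05,2.95,0.075,7.25,0,0.05,2.95,0.075,7.25,0], clamp_n=20)

```text
t: 21.93
eef_pos: [0.4371, 0.205, 0.0056]
ee_rot: [-3.141, 0.002, -1.899]
force: [-1.1, -0.6, 5.5]
width: 0.0589
gripper_force: 20.0
```

Request:
inch_along(offsets=[0.05,0,0,-1.5,0,0.05,0,0,-3.5,0,0.05,0,0,-5.5,0,0.05,0,0,-7.5,0,0.05,0,0,-9.5,0,0.05,0,0,-10.25,0,0.05,0,0,-10.25,0,0.05,0,0,-10.25,0,0.05,0,0,-10.25,0])

```text
t: 22.68
eef_pos: [0.4357, 0.204, 0.2088]
ee_rot: [3.141, -0.001, -1.9]
force: [0.1, 0.7, -0.2]
width: 0.059
gripper_force: 20.0
```

Run:
```python
from h import *
np.set_printoptions(suppress=True,precision=4)
im,p,T=snap("e2");s=arm.get_state();r=inhand(im,p,T,s,.0045,.03)[2];print(r);print(arc(im,p,T,s,.0045,.03));go((.6018,.0625,.21),-1.9+1.579-2.2)
```

```text
[[ 20.8132   2.193  259.5205 224.7616]
 [  6.9942   0.6107 272.498  241.5729]
 [  6.8472   0.6578 238.3696 218.7223]
 [  6.677    0.5917 220.2618 243.0972]
 [  8.2925   0.6283 216.6868 222.7459]
 [  7.1475   2.1651 227.8594 220.0845]
 [  6.5016   2.2151 217.5288 233.056 ]]
(array([0.003 , 0.0004]), 525, np.float64(0.00066))
shift [ 0.08   -0.2029 -0.0017] turn 0.6211 at [0.4356 0.2038 0.2084] [ 3.1404 -0.0017 -1.8999] F [ 0.9  0.6 -1.5] w 0.0585
```

Scaled: -0.203 m is -10.15, 0.079 m is 3.95.

Request:
inch_along(offsets=[0.05,3.95,-10.15,0,0.616,0.05,3.95,-10.15,0,0.616,0.05,3.95,-10.15,0,0.616,0.05,3.95,-10.15,0,0.616,0.05,3.95,-10.15,0,0.616,0.05,3.95,-10.15,0,0.616,0.05,3.95,-10.15,0,0.616,0.05,3.95,-10.15,0,0.616,0.05,3.95,-10.15,0,0.616,0.05,3.95,-10.15,0,0.616])

```text
t: 23.57
eef_pos: [0.6022, 0.0646, 0.2091]
ee_rot: [3.141, -0.001, -2.514]
force: [0.4, 0.3, -0.3]
width: 0.0587
gripper_force: 20.0
```

Run:
```python
from h import *
np.set_printoptions(suppress=True,precision=4)
im,p,T=snap("e3");s=arm.get_state();go((.6022,.0632,.14),-2.516)
r=inhand(im,p,T,s,.0045,.03)[2];print(r[r[:,0]>5.5]);print(arc(im,p,T,s,.0045,.03))
cv2.imwrite("pics/e3v.png",cv2.resize(im[80:300,100:400],(750,550),interpolation=cv2.INTER_CUBIC))
v,u=np.nonzero(cv2.Canny(cv2.resize(im,None,fx=2,fy=2,interpolation=2),40,110));uv=np.c_[u,v]/2-.25
uv=uv[uv[:,1]<178];P=cast(p,T,uv,.117)[:,:2];c=np.array((.60,.061))
for t in(.006,.004,.0025,.0015,.0012):
    Q=P[abs(np.hypot(*(P-c).T)-.033)<t];c=least_squares(lambda x:np.hypot(*(Q-x).T)-.033,c,loss="soft_l1",f_scale=.0004).x
print("seated",c,len(Q),np.std(np.hypot(*(Q-c).T)))
```

```text
shift [ 0.001  -0.0012  0.0695] turn 0.0018 at [0.6023 0.0648 0.2095] [ 3.1415 -0.0002 -2.5142] F [-0.9  0.2 -0.7] w 0.0587
[[ 12.1098   2.4153 253.9485 231.6589]
 [  7.5823   0.8275 286.404  185.1017]
 [ 12.4969   1.7418 226.8813 228.6225]
 [  9.5973   1.6309 276.8098 187.8931]
 [  8.6835   1.9684 260.013  181.1017]
 [ 12.7871   1.604  253.4246 219.278 ]
 [  6.9235   1.5513 227.9436 219.0281]
 [  6.9201   1.6066 271.2892 232.1513]
 [  9.6136   1.1954 297.8039 209.831 ]
 [  6.305    3.1107 273.1331 241.266 ]
 [  9.5842   1.5735 255.5602 240.1006]
 [  7.4154   2.7947 213.8453 192.6116]]
(array([0.0035, 0.0006]), 476, np.float64(0.00061))
seated [0.5988 0.0601] 253 0.0006151537009328901
```

View pics/e3v.png

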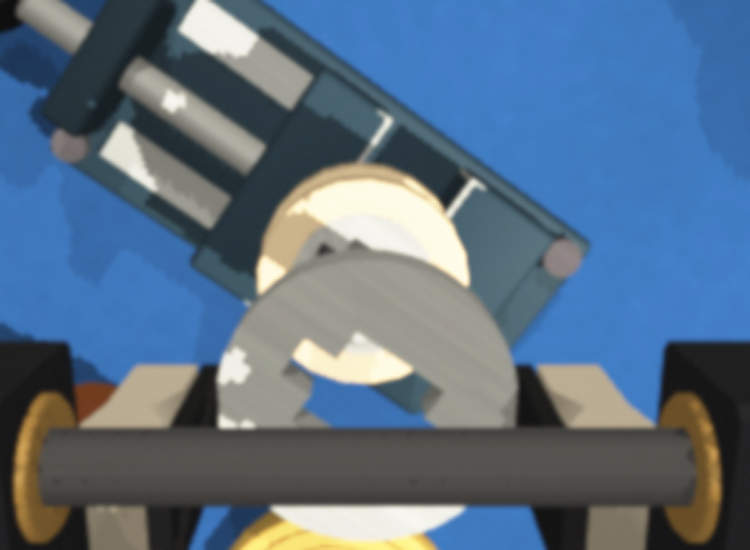

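Scaled: -0.0012 m is -0.06, 0.0007 m is 0.035.

Request:
inch_along(offsets=[0.05,0.035,-0.06,1,0.01,0.05,0.035,-0.06,1.75,0.01,0.05,0.035,-0.06,2.5,0.01,0.05,0.035,-0.06,3,0.01,0.05,0.035,-0.06,3.4,0.01,0.05,0.035,-0.06,3.7,0.01,0.05,0.035,-0.06,3.95,0.01,0.05,0.035,-0.06,4.15,0.01,0.05,0.035,-0.06,4.15,0.01])

```text
t: 24.37
eef_pos: [0.603, 0.0626, 0.1261]
ee_rot: [3.141, -0.001, -2.526]
force: [-0.4, 0.1, -0.6]
width: 0.0589
gripper_force: 20.0
```

Scaled: 0.005 m is 0.25, 0.006 m is 0.3.

Request:
inch_along(offsets=[0.05,0,0,0.1,0,0.05,0,0,0.2,0,0.05,0,0,0.25,0,0.05,0,0,0.3,0,0.05,0,0,0.3,0])

```text
t: 24.78
eef_pos: [0.6042, 0.0628, 0.1226]
ee_rot: [-3.14, 0.003, -2.525]
force: [-3.6, 0.9, 9.4]
width: 0.0588
gripper_force: 20.0
```

Scaled: -0.03 m is -1.5, -0.1 m is -5.

Request:
inch_along(offsets=[0.088,0,0,0,0,0.088,0,0,0,0,0.088,0,0,0,0,0.088,0,0,-1.5,0,0.088,0,0,-3.5,0,0.088,0,0,-5,0,0.088,0,0,-5,0,0.088,0,0,-5,0])

```text
t: 25.45
eef_pos: [0.6042, 0.063, 0.2228]
ee_rot: [-3.141, 0.004, -2.526]
force: [-0.4, 0.2, -0.7]
width: 0.0874
gripper_force: 0.0
```

```bash
python3 - <<'E'
from h import *
snap("f1","side");snap("f1s","scene")
a=cv2.imread("pics/f1.png")[130:230,200:320];b=cv2.imread("pics/f1s.png")[170:270,200:320]
cv2.imwrite("pics/f1v.png",np.hstack([cv2.resize(x,(400,333),interpolation=2) for x in(a,b)]))
p,T=camT("scene");print(cast(p,T,np.array([(292,383),(358,402),(314,355)])/1.5625,.065).round(3))
go((.602,-.045,.2),-1.57)
E
```

```text
[[ 0.75  -0.104  0.065]
 [ 0.754  0.021  0.065]
 [ 0.684 -0.087  0.065]]
shift [ 0.0626 -0.0875  0.0198] turn -0.956 at [0.6026 0.0626 0.2198] [ 3.1409e+00 -8.0000e-04 -2.5260e+00] F [-0.2  0.1 -1.2] w 0.087
```

View pics/f1v.png

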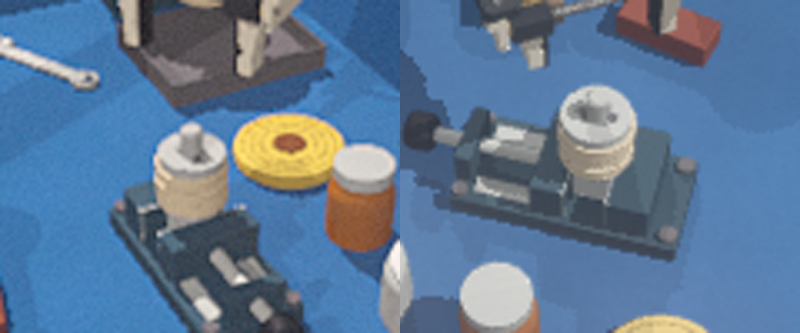

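The full pack is seated with the flange on top, at (190,150) in the left crop. Next I'll grip the knob.

Scaled: -0.135 m is -6.75, 0.096 m is 4.8.

Request:
inch_along(offsets=[0.065,4.8,-6.75,0,-0.956,0.065,4.8,-6.75,0,-0.956,0.065,4.8,-6.75,0,-0.956,0.065,4.8,-6.75,0,-0.956,0.065,4.8,-6.75,0,-0.956,0.065,4.8,-6.75,0,-0.956,0.065,4.8,-6.75,0,-0.956,0.065,4.8,-6.75,0,-0.956,0.065,4.8,-6.75,0,-0.956,0.065,4.8,-6.75,0,-0.956])

```text
t: 26.38
eef_pos: [0.6022, -0.1031, 0.2192]
ee_rot: [3.139, -0.0, -1.573]
force: [-0.1, -0.7, 0.5]
width: 0.0651
gripper_force: 0.0
```

Run:
```python
from h import *
s=arm.get_state();im,p,T=snap("g1")
go((.602,-.104,.024),-1.57)
r=np.nonzero(im.max(2)<45);m=(im.max(2)<50).astype(np.uint8);m[240:]=0
n,l,st,c=cv2.connectedComponentsWithStats(m)
for i in range(1,n):
    if st[i,4]>300: print(st[i],cast(p,T,c[i],.05)[0].round(4))
```

```text
shift [ 9.000e-04 -1.000e-04  1.954e-01] turn -0.0037 at [ 0.6023 -0.103   0.2194] [ 3.1397e+00 -2.0000e-04 -1.5737e+00] F [0.6 0.6 0.7] w 0.065
[229 159  34  29 823] [ 0.6028 -0.1055  0.05  ]
[   0  217  118   23 2546] [ 0.7986 -0.0467  0.05  ]
[ 376  216  136   24 2827] [ 0.3977 -0.0451  0.05  ]
```

Knob confirmed at about (0.603,-0.104). I'll descend, grip and pull.

Request:
inch_along(offsets=[0.065,0.05,0,2,0,0.065,0.05,0,4,0,0.065,0.05,0,6,0,0.065,0.05,0,7.75,0,0.065,0.05,0,9,0,0.065,0.05,0,9.7,0,0.065,0.05,0,9.7,0,0.02,0.05,0,9.7,0,0.02,0.05,0,9.7,0,0.02,0.05,0,9.7,0,0.02,0.05,0,9.7,0,0.02,0.05,0,9.7,0,0.02,0.05,0,9.7,0], clamp_n=40)

```text
t: 27.52
eef_pos: [0.6029, -0.104, 0.0277]
ee_rot: [-3.141, 0.0, -1.57]
force: [-1.7, 1.5, 5.8]
width: 0.0345
gripper_force: 40.0
```

Scaled: 0.034 m is 1.7, 0.03 m is 1.5.

Request:
inch_along(offsets=[0.02,0.25,0,0,0,0.02,0.5,0,0,0,0.02,0.75,0,0,0,0.02,1,0,0,0,0.02,1.25,0,0,0,0.02,1.5,0,0,0,0.02,1.7,0,0,0,0.02,1.7,0,0,0,0.02,1.7,0,0,0,0.02,1.7,0,0,0])

```text
t: 28.35
eef_pos: [0.6031, -0.1365, 0.0277]
ee_rot: [-3.14, 0.001, -1.57]
force: [-2.9, 9.7, 7.6]
width: 0.0341
gripper_force: 40.0
```

The jaw is open about 32 mm. I'll release, rise and look at the rack.

Request:
inch_along(offsets=[0.065,0,0,0,0,0.065,0,0,0,0,0.065,0,0,0,0,0.065,0,0,-1.5,0,0.065,0,0,-3.5,0,0.065,0,0,-5.5,0,0.065,0,0,-7.5,0,0.065,0,0,-9.5,0,0.065,2,0.8,-11.1,0,0.065,9.5,4.05,-11.1,-0.17,0.065,9.5,4.05,-11.1,-0.17,0.065,9.5,4.05,-11.1,-0.17,0.065,9.5,4.05,-11.1,-0.17,0.065,9.5,4.05,-11.1,-0.17,0.065,9.5,4.05,-11.1,-0.17,0.065,9.5,4.05,-11.1,-0.17,0.065,9.5,4.05,-11.1,-0.17])

```text
t: 29.77
eef_pos: [0.5221, -0.3278, 0.2484]
ee_rot: [3.142, 0.0, -1.4]
force: [1.1, 0.4, -0.8]
width: 0.065
gripper_force: 0.0
```

Run:
```python
from h import *
im,p,T=snap("h1"); go((.522,-.327,.25),-1.4); print(proj(p,T,[[.532,-.386,.055]]))
g=cv2.resize(im[:,:,2],None,fx=2,fy=2,interpolation=2)
for l in cv2.createLineSegmentDetector().detect(g)[0][:,0]/2-.25:
    w=cast(p,T,l.reshape(2,2),.055);e=w[1]-w[0];m=w.mean(0)
    if np.hypot(*e[:2])>.02 and l[[1,3]].max()<240: print(l.round(),round(np.hypot(*e[:2]),3),((np.arctan2(e[1],e[0])+.785)%(np.pi/2)-.785).round(4),m[:2].round(4))
cv2.imwrite("pics/h1v.png",cv2.resize(im[0:260],(800,406),interpolation=cv2.INTER_CUBIC))
```

```text
shift [-0.0005  0.0003 -0.0015] turn 0.0009 at [ 0.5223 -0.3274  0.2485] [ 3.1415e+00  1.0000e-04 -1.3991e+00] F [ 0.2  0.8 -0. ] w 0.0652
[[246.63232968 113.39015892]]
[ 49. 217.  77. 216.] 0.031 0.1733 [ 0.7137 -0.2415]
[304.  58. 194.  52.] 0.109 0.1202 [ 0.5391 -0.4415]
[ 53. 178.  49. 215.] 0.042 -0.0652 [ 0.7276 -0.2623]
[ 71.  68.  57. 177.] 0.115 -0.0843 [ 0.7164 -0.3425]
[226. 128. 227.  86.] 0.041 0.1295 [ 0.5535 -0.3887]
[ 76. 178.  89.  76.] 0.107 -0.0773 [ 0.697  -0.3414]
[260. 168. 265. 187.] 0.022 0.4313 [ 0.5035 -0.3224]
[ 76. 215.  80. 180.] 0.041 -0.078 [ 0.6985 -0.2658]
[227.  86. 259.  88.] 0.032 0.109 [ 0.5401 -0.4108]
[269.  86. 266. 132.] 0.046 0.135 [ 0.5117 -0.3939]
[269. 131. 222. 128.] 0.049 0.1078 [ 0.5306 -0.3698]
[345. 225. 321. 225.] 0.027 0.1669 [ 0.4159 -0.2825]
[356. 239. 345. 225.] 0.021 -0.6928 [ 0.3944 -0.278 ]
[171. 225. 148. 225.] 0.027 0.1797 [ 0.6073 -0.2496]
[ 83. 193.  83. 211.] 0.021 0.042 [ 0.6926 -0.2618]
[ 82. 216. 114. 216.] 0.035 0.176 [ 0.6758 -0.2488]
[ 85. 173.  85. 191.] 0.02 0.0365 [ 0.6916 -0.2855]
[  5. 216.  46. 216.] 0.046 0.1698 [ 0.7547 -0.2351]
[378. 216. 473. 216.] 0.105 0.1704 [ 0.3178 -0.3108]
```

View pics/h1v.png

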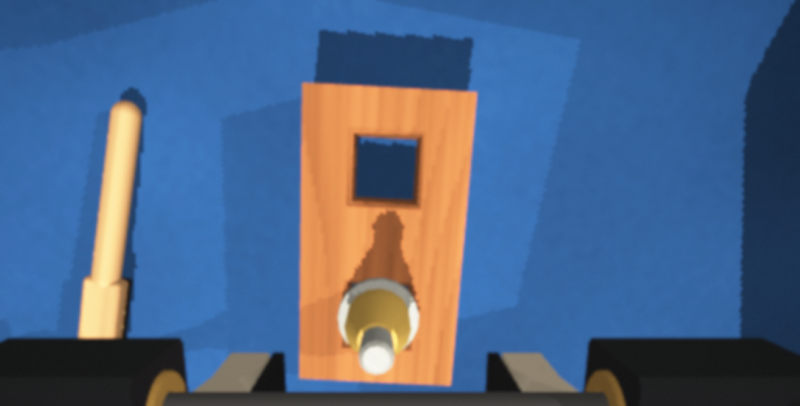

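The empty pocket is at crop (386,170) with its sides about 0.12 rad from the world axes, so its centre is about (0.532,-0.389). Back over the arbor to measure the nose.

Scaled: -0.429 m is -21.45, -0.155 m is -7.75.

Request:
inch_along(offsets=[0.065,-21.45,-7.75,0,0.17,0.065,-21.45,-7.75,0,0.17,0.065,-21.45,-7.75,0,0.17,0.065,-21.45,-7.75,0,0.17,0.065,-21.45,-7.75,0,0.17,0.065,-21.45,-7.75,0,0.17,0.065,-21.45,-7.75,0,0.17,0.065,-21.45,-7.75,0,0.17,0.065,-21.45,-7.75,0,0.17,0.065,-21.45,-7.75,0,0.17,0.065,-21.45,-7.75,0,0.17,0.065,-21.45,-7.75,0,0.17,0.065,-21.45,-7.75,0,0.17,0.065,-21.45,-7.75,0,0.17])

```text
t: 30.98
eef_pos: [0.6013, 0.1223, 0.2483]
ee_rot: [3.141, -0.0, -1.567]
force: [-1.9, -0.6, 0.1]
width: 0.0653
gripper_force: 0.0
```

Run:
```python
from h import *
im,p,T=snap("i1")
v,u=np.nonzero(cv2.Canny(cv2.resize(im,None,fx=2,fy=2,interpolation=2),40,110));uv=np.c_[u,v]/2-.25
for n,z,r in(("flange",.127,.030),("nose",.1485,.010)):
    P=cast(p,T,uv,z)[:,:2];c=np.array((.601,.061))
    for t in(.005,.003,.002,.0015):
        Q=P[abs(np.hypot(*(P-c).T)-r)<t];c=least_squares(lambda x:np.hypot(*(Q-x).T)-r,c,loss="soft_l1",f_scale=.0004).x
    print(n,c.round(4),len(Q),np.std(np.hypot(*(Q-c).T)).round(5))
s=arm.get_state();x=R.from_euler('xyz',s["ee_rot"]).as_matrix();c=c-.0015*x[:2,0]+.0004*x[:2,1];print(c);go(np.r_[c,.130],-1.57)
```

```text
flange [0.6008 0.0606] 330 0.00078
nose [0.6016 0.0627] 220 0.00066
[0.60123403 0.0641545 ]
shift [0.0572 0.0002 0.1185] turn 0.0015 at [0.6013 0.1214 0.2485] [ 3.1413e+00 -2.0000e-04 -1.5685e+00] F [ 0.1 -0.4 -0.8] w 0.0648
```

Scaled: 0.058 m is 2.9, 0.117 m is 5.85.

Request:
inch_along(offsets=[0.065,1.75,0,0,0,0.065,2.9,0,1,0,0.065,2.9,0,2.75,0,0.065,2.9,0,4.25,0,0.065,2.9,0,5.25,0,0.065,2.9,0,5.7,0,0.065,2.9,0,5.85,0,0.065,2.9,0,5.85,0,0.01,2.9,0,5.85,0,0.01,2.9,0,5.85,0,0.01,2.9,0,5.85,0,0.01,2.9,0,5.85,0,0.01,2.9,0,5.85,0,0.01,2.9,0,5.85,0,0.01,2.9,0,5.85,0], clamp_n=50)

```text
t: 32.28
eef_pos: [0.6019, 0.0631, 0.1317]
ee_rot: [-3.141, 0.0, -1.57]
force: [-0.4, 0.5, 0.6]
width: 0.0236
gripper_force: 0.0
```

Request:
inch_along(offsets=[0.01,0,0,-0.5,0,0.01,0,0,-1.25,0,0.01,0,0,-2.25,0,0.01,0,0,-3.5,0,0.01,0,0,-5,0,0.01,0,0,-6.5,0,0.01,0,0,-7.5,0,0.01,0,0,-7.5,0,0.01,0,0,-7.5,0])

```text
t: 33.03
eef_pos: [0.6013, 0.0633, 0.2811]
ee_rot: [3.141, 0.001, -1.57]
force: [-0.7, -0.2, -9.7]
width: 0.0184
gripper_force: 50.0
```

```bash
python3 -c "
from h import *
go((.532,-.389,.28),-1.458)
snap('j1','side');snap('j1s','scene')
a=cv2.imread('pics/j1.png')[60:210,190:340];b=cv2.imread('pics/j1s.png')[120:270,190:340]
cv2.imwrite('pics/j1v.png',np.hstack([cv2.resize(x,(400,400),interpolation=2) for x in(a,b)]))"
```

```text
shift [0.4522 0.0695 0.0006] turn -0.1122 at [0.6013 0.0633 0.2811] [ 3.1411e+00  1.2000e-03 -1.5702e+00] F [-0.7 -0.2 -9.7] w 0.0184
```

View pics/j1v.png

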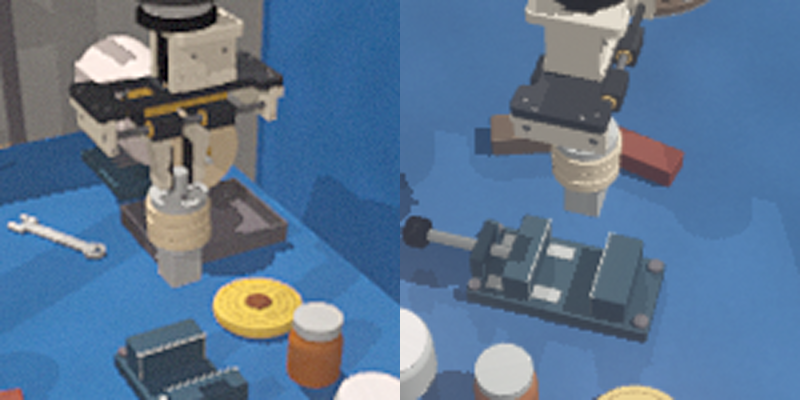

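The pack is lifted and hanging upright. I'll carry it over the rack, about 20 mm above the spare arbor's top.

The manual's scale: shifts go in units of 20 mm. Converting my numbers, 0.05 m is 2.5, 0.452 m is 22.6.

Request:
inch_along(offsets=[0.01,0.75,0.1,0,-0.112,0.01,2.25,0.35,0,-0.112,0.01,4,0.6,0,-0.112,0.01,5.75,0.9,0,-0.112,0.01,7.5,1.15,0,-0.112,0.01,9.25,1.4,0,-0.112,0.01,11,1.7,0,-0.112,0.01,12.75,1.95,0,-0.112,0.01,14.5,2.25,0,-0.112,0.01,16.25,2.5,0,-0.112,0.01,18,2.75,0,-0.112,0.01,19.75,3.05,0,-0.112,0.01,21.25,3.25,0,-0.112,0.01,22.25,3.4,0,-0.112,0.01,22.6,3.475,0,-0.112,0.01,22.6,3.475,0,-0.112,0.01,22.6,3.475,0,-0.112])

```text
t: 34.55
eef_pos: [0.5318, -0.3887, 0.2788]
ee_rot: [3.138, 0.003, -1.459]
force: [0.1, 1.4, -9.1]
width: 0.0184
gripper_force: 50.0
```

Run:
```python
from h import *
go((.532,-.389,.19),-1.458)
im,p,T=snap("k1");im2,_,_=snap("k1s","side");im3,_,_=snap("k1c","scene")
ps,Ts=camT("side");pc,Tc=camT("scene");X=[[.532,-.389,.16]]
a=proj(ps,Ts,X)[0].astype(int);b=proj(pc,Tc,X)[0].astype(int);print(a,b)
f=lambda i,c:cv2.resize(i[c[1]-75:c[1]+75,max(0,c[0]-75):c[0]+75],(400,400),interpolation=2)
cv2.imwrite("pics/k1v.png",np.hstack([f(im2,a),f(im3,b)]))
```

```text
shift [ 0.0006 -0.0005  0.0888] turn -0.0011 at [ 0.5318 -0.3887  0.2788] [ 3.1382e+00  2.9000e-03 -1.4591e+00] F [ 0.1  1.4 -9.1] w 0.0184
[328 289] [123 147]
```

View pics/k1v.png

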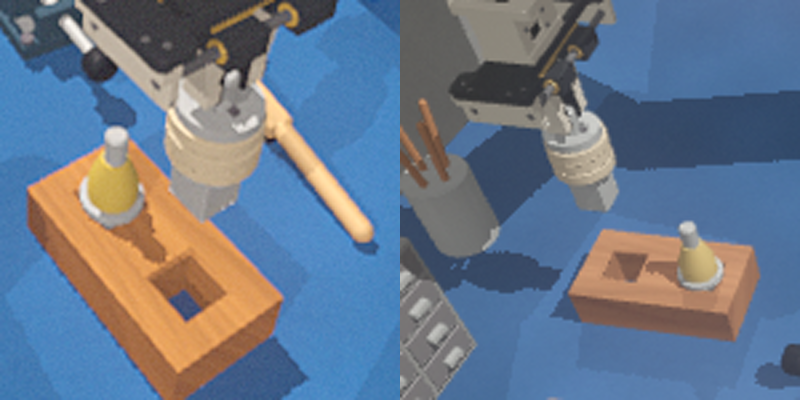

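Run:
```python
from h import *
x,y=arm.get_state()["eef_pos"][:2]
for n,o,sh,pk in(("side",(253,214),[(205,218)],(187,288)),("scene",(48,72),[(207,210)],(229,264))):
    p,T=camT(n);uv=lambda a:np.array(a)/2.667+o
    print(n,"pocket cast",cast(p,T,uv(pk),.055)[0].round(4))
    # shank corners at candidate bottom heights
    a=.12+np.pi/4+np.arange(4)*np.pi/2
    for h in(.15,.16,.17): print(h,((proj(p,T,np.c_[x+.0255*np.cos(a),y+.0255*np.sin(a),0*a+h])-o)*2.667).round().tolist())
```

```text
side pocket cast [ 0.5311 -0.3929  0.055 ]
0.15 [[201.0, 182.0], [164.0, 204.0], [197.0, 238.0], [234.0, 215.0]]
0.16 [[202.0, 173.0], [166.0, 195.0], [199.0, 230.0], [236.0, 207.0]]
0.17 [[204.0, 165.0], [167.0, 187.0], [200.0, 222.0], [238.0, 198.0]]
scene pocket cast [ 0.5311 -0.3843  0.055 ]
0.15 [[212.0, 222.0], [224.0, 200.0], [195.0, 197.0], [183.0, 218.0]]
0.16 [[210.0, 216.0], [222.0, 194.0], [192.0, 191.0], [180.0, 212.0]]
0.17 [[207.0, 209.0], [219.0, 187.0], [190.0, 184.0], [177.0, 206.0]]
```

Both fixed cameras agree: the pocket is at (0.531,-0.389) and the arbor origin is 109 mm below the TCP. Lowering.

Request:
inch_along(offsets=[0.01,0,0,1,0,0.01,0,0,2.25,0,0.01,0,0,3.5,0,0.01,0,0,4.5,0,0.01,0,0,5.25,0,0.01,0,0,5.6,0,0.01,0,0,6,0,0.01,0,0,6.4,0,0.01,0,0,6.75,0,0.01,0,0,6.75,0])

```text
t: 35.53
eef_pos: [0.5323, -0.3885, 0.1453]
ee_rot: [3.14, 0.001, -1.458]
force: [-1.2, -0.7, -10.5]
width: 0.0181
gripper_force: 50.0
```

Request:
inch_along(offsets=[0.01,0,0,0.25,0,0.01,0,0,0.5,0,0.01,0,0,0.7,0,0.01,0,0,0.85,0,0.01,0,0,0.95,0,0.01,0,0,1,0,0.01,0,0,1.05,0,0.01,0,0,1.05,0])

```text
t: 36.2
eef_pos: [0.5328, -0.3891, 0.1255]
ee_rot: [3.142, -0.0, -1.458]
force: [0.6, -0.0, -9.0]
width: 0.0183
gripper_force: 50.0
```

Request:
inch_along(offsets=[0.01,0,0,0.1,0,0.01,0,0,0.15,0,0.01,0,0,0.2,0,0.01,0,0,0.25,0,0.01,0,0,0.25,0])

```text
t: 36.62
eef_pos: [0.5339, -0.3895, 0.1239]
ee_rot: [-3.139, -0.003, -1.457]
force: [-2.9, 5.4, 10.6]
width: 0.0181
gripper_force: 50.0
```

Request:
inch_along(offsets=[0.01,0,0,0.025,0,0.01,0,0,0.05,0,0.01,0,0,0.075,0,0.01,0,0,0.075,0])

```text
t: 36.95
eef_pos: [0.5341, -0.3897, 0.1239]
ee_rot: [-3.138, -0.003, -1.456]
force: [-4.6, 7.8, 18.7]
width: 0.0187
gripper_force: 50.0
```

Contact is at the depth expected for the flange resting on the rack. I'll ease off, release and rise.

Scaled: -0.003 m is -0.15, -0.002 m is -0.1.

Request:
inch_along(offsets=[0.01,0,0,-0.1,0,0.01,0,0,-0.15,0,0.03,0,0,-0.15,0,0.05,0,0,-0.15,0,0.06,0,0,-0.15,0,0.06,0,0,-0.15,0])

```text
t: 37.45
eef_pos: [0.5328, -0.3893, 0.1218]
ee_rot: [3.141, -0.0, -1.458]
force: [0.2, 0.2, -0.1]
width: 0.0395
gripper_force: 0.0
```

Request:
inch_along(offsets=[0.065,0,0,-1,0,0.065,0,0,-2.5,0,0.065,0,0,-4.5,0,0.065,0,0,-6,0,0.065,-3,0,-6.5,0,0.065,-3,0,-6.5,0,0.065,-3,0,-6.5,0])

```text
t: 38.03
eef_pos: [0.5262, -0.3272, 0.254]
ee_rot: [-3.139, -0.001, -1.456]
force: [0.6, -1.0, 0.5]
width: 0.0651
gripper_force: 0.0
```

Run:
```python
from h import *
im,p,T=snap("m1");im2,_,_=snap("m1s","side");im3,_,_=snap("m1c","scene")
v,u=np.nonzero(cv2.Canny(cv2.resize(im,None,fx=2,fy=2,interpolation=2),40,110));uv=np.c_[u,v]/2-.25
for n,z,r in(("flange",.115,.030),("nose",.1365,.010)):
    P=cast(p,T,uv,z)[:,:2];c=np.array((.532,-.390))
    for t in(.005,.003,.002,.0015):
        Q=P[abs(np.hypot(*(P-c).T)-r)<t];c=least_squares(lambda x:np.hypot(*(Q-x).T)-r,c,loss="soft_l1",f_scale=.0004).x
    print(n,c.round(4),len(Q),np.std(np.hypot(*(Q-c).T)).round(5))
f=lambda i,x,y:cv2.resize(i[y:y+150,x:x+150],(400,400),interpolation=2)
cv2.imwrite("pics/m1v.png",np.hstack([f(im2,250,222),f(im3,60,90)]));print(arm.get_state()["eef_pos"])
```

```text
flange [ 0.5331 -0.3862] 282 0.00063
nose [ 0.5341 -0.3892] 196 0.00068
[ 0.52608184 -0.3294882   0.25198402]
```

View pics/m1v.png

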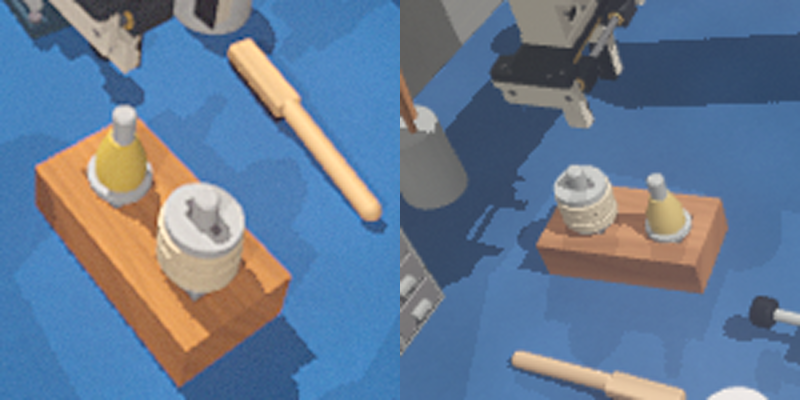

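In the side crop the pack stands upright in the pocket beside the spare. I'll check the nose height against the spare's by triangulation.

Run:
```python
from h import *
M=lambda n:(lambda p,T:np.array([[p["fx"],0,p["cx"]],[0,p["fy"],p["cy"]],[0,0,1]])@np.linalg.inv(T)[:3])(*camT(n))
for k,a,b in(("pack",(207,193),(177,172)),("spare",(123,112),(256,180))):
    a=np.array(a)/2.667+(250,222);b=np.array(b)/2.667+(60,90)
    X=cv2.triangulatePoints(M("side"),M("scene"),a,b)[:,0];print(k,(X[:3]/X[3]).round(4))
```

```text
pack [ 0.5367 -0.3839  0.1367]
spare [ 0.5224 -0.2885  0.1363]
```

The pack's nose is at the same height as the spare's, so the flange is down. Handing in.

```bash
python3 -c "
from station import arm
print(arm.job_done())"
```

```text
the job is handed in; nothing more can be done
None
```

I handed the job in at about 38 s with three wheels and the end flange home on the arbor, the vise jaw open about 32 mm and the pack standing in the empty pocket, its nose level with the spare's; no verdict came back, and I viewed 16 pictures, two over the limit of 14.

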